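# Stack the document cases on the carrying board

### The arm

A 7-joint arm with a two-finger parallel gripper is mounted at the origin on the work surface; the furniture and walls round the work are solid. World frame = base frame: x ahead of the robot, y to its left, z up, the work surface at z = 0. Lengths are in m, angles in rad, forces in N, time in s.
With the tool pointing down it reaches from about 0.425 to 0.925 m from the base axis. Payload 6.8 kg.
Tool frame: the origin (TCP) lies midway between the tips of the shut fingers; the grasp point (between the pads) lies 19 mm behind it (bot.grasp_offset is the distance from the TCP to the grasp point, in m); z points along the fingers, x is the direction in which the jaws open and shut, and the axes are right-handed (so a half turn about z gives the same grasp; the last joint's range is limited). The gripper opens to 85 mm and grips with 20 to 120 N. Pads are 22 mm wide; open, the fingers measure 114 mm over their backs; the gripper's body (76 mm by 85 mm) begins 54 mm behind the grasp point. The pads swing forward as they close: fully open they stand 13 mm farther back than shut.
Start: joints at [-1.433, 0.477, 0.022, 1.555, -0.011, 1.109, -0.083], TCP at [0.164, 0.655, 0.231] pointing down, gripper open.
Joint ranges: [-2.96, 2.96], [-0.34, 2.1], [-1.41, 1.46], [0.24, 2.44], [-1.37, 4.51], [0.17, 1.92], [-2.96, 2.96]. Speed limits (rad/s): [2.39, 2.39, 3.14, 3.14, 3.14, 3.14, 3.14].

### API

Orientations are given as a unit quaternion [w, x, y, z].
In Python, from station import bot, imaging gives the robot as it stands. The module is installed in compiled form; this text tells all that it offers.
- The arm moves only by the tool apply_moves, never from a script. Its argument "increments" is a list of rows, each a list of 7 numbers: the shift along the tool's x, y, z in mm, then the turn, a rotation vector about the tool's x, y, z in degrees, then the closure, from -1 (fully open) to 1 (shut). In form: [[dx, dy, dz, rx, ry, rz, grip], ...]. A call has exactly 8 rows; each row shifts and turns the pose as measured when the row begins, along the tool's axes as they then stand; what a row does not reach is not made up. A row lasts 1/8 s, in which the tool goes at most 62.5 mm and 10.7 degrees, less where a joint would pass 70% of its speed; a pose out of reach is approached as far as the arm can. A call with a gripper value outside its range is refused whole. The fingers move at their own pace and stop on an object; "grip_force" is the grip in N (left out, the last holds). Time passes only in rows, so rows that do not move let the fingers close, or fill a call up. It gives the time, the measured TCP pose, the force and the opening at its end, in the units of the state.
- bot.get_obs(): the state, without advancing time (a new reading comes with each control period).
- imaging.read_camera(name): name is "side" or "top"; returns the picture (480x640x3 uint8, red, green, blue); there is no depth.
- imaging.get_calibration(name): a dict with "K" (3x3 intrinsics, pixels), "k1" (the pictures are not rectified: a ray, as slopes to the right and down, at radius r is drawn at 1 + k1 r^2 times it, then the intrinsics apply), "extrinsics" (4x4, takes a point from camera to world coordinates). Camera axes: x right, y down, z forward; pixel columns grow to the right and rows downward; lengths in m; the calibration is good to about 2 mm. A picture is of the moment at which its call begins. get_calibration takes no time and is no camera call.
- bot.hand_in(): hands the job in, once; it reports no verdict.
The state is a dict: "t": time; "q": joint angles; "joint_vel": joint speeds; "joint_torque": joint torques, N m; "eef_pos": TCP position; "tool_rot": TCP orientation; "contact_force": force on the tool from outside, world axes, zero at the start; "torque": the same for the moment, N m; "gripper_width": opening from 0.0 (shut) to 1.0 (fully open).
Only numpy, scipy, OpenCV 4.12 (cv2) and the standard library are available. Lean on these libraries where they do the work, as an engineer would, in place of code of your own. Each camera call takes 0.05 s, during which the arm holds its last target.

### The job

Stack the three grey document cases on the plywood carrying board for the trip back to the store: the largest flat on the board first, lengthwise between the two cleats, then the middle one, then the small one, which stands on end in the filing stand and must be taken out and laid on its broad side. All lie lengthwise in line, the whole base of each resting on the one beneath. Set each case gently onto the board or the case beneath, never dropping or ramming it there, and leave the jar, eraser and tape measure where they are.

Things in the scene. Friction and masses are not known exactly. Their poses are not given: they have to be found in the camera images.
- large_case: large grey board case lying flat, a plain closed box 180 x 68 x 42 mm (length along its x, width along its y, height along its z), about 0.4 to 0.75 kg. Origin: centre of its underside. The lid does not open. Grasp across the 68 mm width
- mid_case: middle grey board case lying flat, same make, 140 x 54 x 38 mm (length x, width y, height z), about 0.25 to 0.55 kg. Origin: centre of its underside. Grasp across the 54 mm width. It and the large case lie side by side on the robot's right, in either order
- small_case: small grey board case, same make, 110 mm long (its z), 40 mm wide (its y), 34 mm thick (its x), about 0.15 to 0.3 kg. It starts standing on end in the slot of the stand, z up. Origin: centre of the end it stands on at the start. Either broad side (normal x) may end up underneath
- small_mid (a point): the middle of the small case's volume, 55 mm from its origin along its z; axes as the small case's
- stand: fixed dark steel filing stand on the table at the left, base 110 (x) x 80 (y) mm and 8 mm thick. Origin: centre of its underside. The small case stands at its centre on the 8 mm base, between two upright plates across x, 39 mm apart and 60 mm wide (y), which reach up to 48 mm over the table; the slot is open at both y sides, so the case must be lifted at least 42 mm to come out. Its x is the direction of the small case's thickness
- board: fixed plywood carrying board, 290 (x) x 150 (y) mm; its top face is 13 mm over the table. Two wooden cleats run across it (along y, 120 mm long, 12 mm above its top face), and leave 238 mm between them along x. Origin: board's centre at table height
- jar_paste: bystander: white jar with black lid, 56 mm across, 55 mm tall. Origin: centre of its underside
- eraser: bystander: eraser lying flat, 23 x 62 x 13 mm. Origin: centre of its underside
- tape_measure: bystander: pocket tape measure standing on edge, 33 x 78 x 60 mm. Origin: centre of its underside
Mind the look-alikes: they are no part of the job. What is shaped like the mid_case but blue or purple is not meant.

How it is judged:
On the way, in this order (a step that is already met when the one before it is completed fails the run):
1. the large case lies on the board, let go (x of large_case in the frame of board between -0.03 and 0.03 m and y of large_case in the frame of board between -0.045 and 0.045 m and z of large_case in the frame of board between 0.01 and 0.016 m and angle between the x axis of large_case and the x axis of board, either way round below 0.35 rad and angle between large_case's own z axis and vertical below 0.05 rad and contact force between large_case and the fingers below 0.1 N), for 0.2 s.
2. the middle case lies on the large one, let go (x of large_case in the frame of board between -0.03 and 0.03 m and y of large_case in the frame of board between -0.045 and 0.045 m and z of large_case in the frame of board between 0.01 and 0.016 m and angle between the x axis of large_case and the x axis of board, either way round below 0.35 rad and angle between each of large_case, mid_case's own z axis and vertical below 0.05 rad and x of mid_case in the frame of large_case between -0.021 and 0.021 m and y of mid_case in the frame of large_case between -0.0075 and 0.0075 m and z of mid_case in the frame of large_case between 0.039 and 0.045 m and angle between the x axis of mid_case and the x axis of large_case, either way round below 0.11 rad and contact force between mid_case and the fingers below 0.1 N), for 0.2 s.
3. the small case lies on its broad side on the middle one, let go (x of large_case in the frame of board between -0.03 and 0.03 m and y of large_case in the frame of board between -0.045 and 0.045 m and z of large_case in the frame of board between 0.01 and 0.016 m and angle between the x axis of large_case and the x axis of board, either way round below 0.35 rad and angle between each of large_case, mid_case's own z axis and vertical below 0.05 rad and x of mid_case in the frame of large_case between -0.021 and 0.021 m and y of mid_case in the frame of large_case between -0.0075 and 0.0075 m and z of mid_case in the frame of large_case between 0.039 and 0.045 m and angle between the x axis of mid_case and the x axis of large_case, either way round below 0.11 rad and x of small_mid in the frame of mid_case between -0.016 and 0.016 m and y of small_mid in the frame of mid_case between -0.0075 and 0.0075 m and z of small_mid in the frame of mid_case between 0.052 and 0.058 m and angle between the z axis of small_case and the x axis of mid_case, either way round below 0.13 rad and angle between the x axis of small_case and the z axis of mid_case, either way round below 0.05 rad and contact force between small_case and the fingers below 0.1 N), for 0.2 s.
At the end, for the whole second after the job is handed in: Large case flat on the board, centred within 30 mm along, 45 across, 20 deg; middle case flat on it within 21 mm along, 7.5 across, 6 deg; small case on a broad side on the middle one within 16 mm along, 7.5 across, 7 deg; all released and at rest (all of step 3 and linear speed of each of large_case, mid_case, small_case below 0.01 m/s and contact force between each of large_case, mid_case and the fingers below 0.1 N); the robot touches nothing.
It fails at once if a case is dropped or rammed onto the board or the case below (over 60 N) (contact force between small_case and mid_case above 60 N or contact force between mid_case and large_case above 60 N or contact force between large_case and board above 60 N).
It fails at once if a bystander is moved more than 30 mm (distance of any of jar_paste, eraser, tape_measure from where it was at the start of the episode above 0.03 m).
It also fails if it takes over 72 s, if anything falls off the work surface, if the arm or the gripper's body presses on something with over 40 N, if the wrist force passes 120 N, or if a joint passes its speed limit or range.

## Working session

There is one attempt and no reset: what is moved stays moved. The work goes in short steps, Python scripts to look and compute and a tool call to move; the robot and the scene stay as the last step left them, time stands still between calls to the robot, and variables do not carry over. Pictures are saved under pics/ and viewed, and the job is handed in when it is done.

Besides the shell and the picture viewer there is one more tool, called by a JSON object that holds its "name" and its "arguments". apply_moves: Moves the arm, as the interface text tells. Its arguments: {"type":"object","properties":{"increments":{"type":"array","items":{"type":"array","items":{"type":"number"}}},"grip_force":{"type":"number"}},"required":["increments"]}

```bash
mkdir -p pics; ls; python3 - <<'E'
from station import bot, imaging
import cv2
print(bot.get_obs())
for n in ("side","top"):
    im=imaging.read_camera(n); cv2.imwrite(f"pics/{n}0.png",im[:,:,::-1]); print(n,imaging.get_calibration(n))
E
```

```text
pics
{'t': 0.0, 'q': array([-1.43308462,  0.47782755,  0.02233616,  1.55644778, -0.01148896,
        1.10928712, -0.08306016]), 'joint_vel': array([-0.00066127, -0.00128936, -0.0012295 , -0.0015633 ,  0.00202637,
        0.00062317, -0.00101149]), 'joint_torque': array([-1.83826487e-03, -5.96409345e+01,  1.60682950e+00, -2.81213951e+01,
        1.24551091e-02,  8.75659345e-03, -3.69498377e-05]), 'eef_pos': array([0.16412905, 0.65413529, 0.23030879]), 'tool_rot': array([ 6.22139695e-04,  7.88439971e-01,  6.15111018e-01, -6.78831657e-04]), 'contact_force': array([-0.6167639 ,  0.69086293,  1.24600482]), 'torque': array([0.01323718, 0.02824871, 0.01001535]), 'gripper_width': 1.0027873326317331}
side {'K': array([[517.43023644,   0.        , 313.39378781],
       [  0.        , 517.43023644, 246.52035672],
       [  0.        ,   0.        ,   1.        ]]), 'k1': -0.057153554059981355, 'extrinsics': array([[ 0.90197382, -0.27115299,  0.33603465,  0.08518138],
       [-0.43177353, -0.55944778,  0.70752371, -0.8991534 ],
       [-0.00385333, -0.78325873, -0.62168393,  0.84880376],
       [ 0.        ,  0.        ,  0.        ,  1.        ]])}
top {'K': array([[476.26487238,   0.        , 323.18001398],
       [  0.        , 476.26487238, 236.64605047],
       [  0.        ,   0.        ,   1.        ]]), 'k1': -0.00273800591314141, 'extrinsics': array([[-0.01233551, -0.9972886 ,  0.07254848,  0.42428873],
       [-0.99992009,  0.01250368,  0.00186429, -0.03061252],
       [-0.00276636, -0.07251968, -0.99736314,  1.41896037],
       [ 0.        ,  0.        ,  0.        ,  1.        ]])}
```

View pics/side0.png

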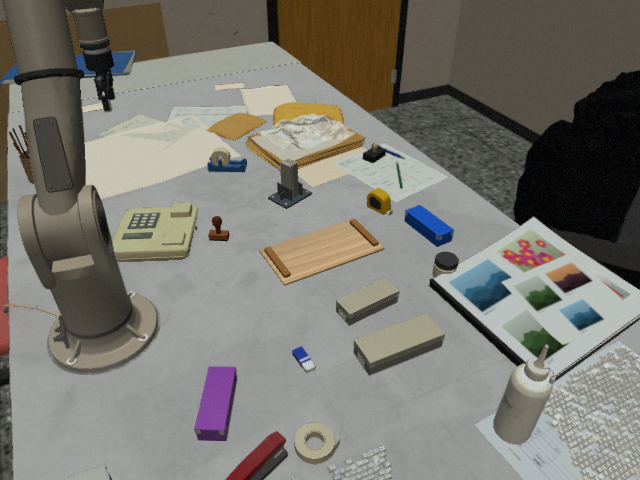

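View pics/top0.png

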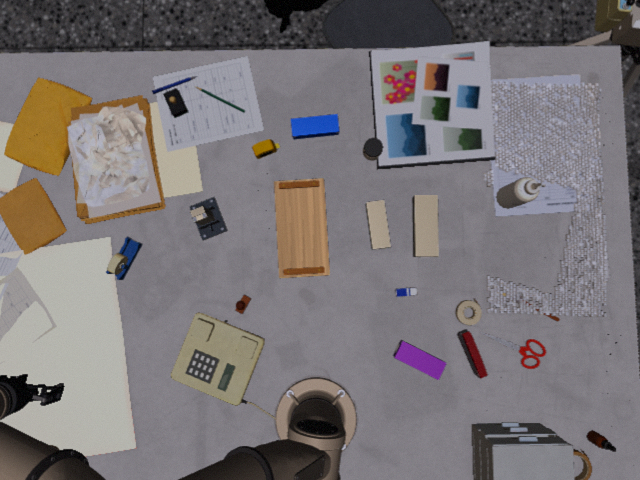

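The side view shows both cases right of the board and the small case upright in the stand. In the top view, the board is at about (302,228), the large case at (426,225), the mid case at (378,225), and the stand at (208,218). I'll enlarge these areas next.

```bash
python3 - <<'E'
import cv2
im=cv2.imread("pics/top0.png")
def crop(im,x,y,w,h,s,fn): cv2.imwrite(fn,cv2.resize(im[y:y+h,x:x+w],None,fx=s,fy=s,interpolation=cv2.INTER_CUBIC))
crop(im,350,180,100,90,6,"pics/c_cases.png")
crop(im,260,170,100,115,5,"pics/c_board.png")
crop(im,180,185,60,60,9,"pics/c_stand.png")
s=cv2.imread("pics/side0.png")
crop(s,255,150,70,65,8,"pics/s_stand.png")
E
```

```text
(no output)
```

View pics/c_cases.png

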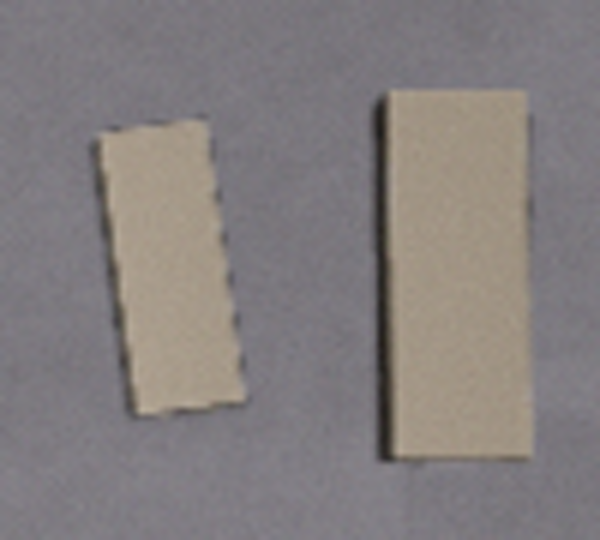

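View pics/c_board.png

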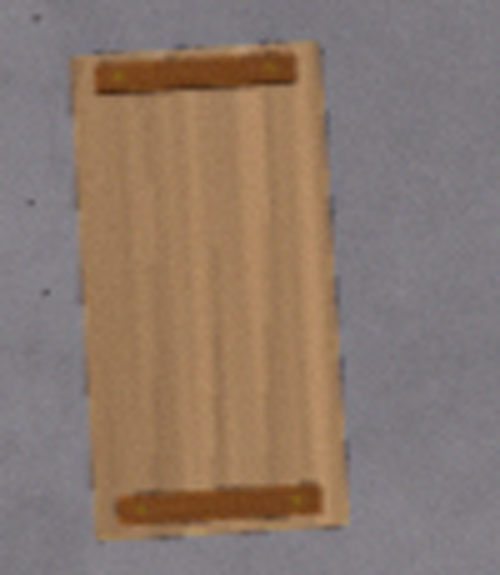

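View pics/c_stand.png

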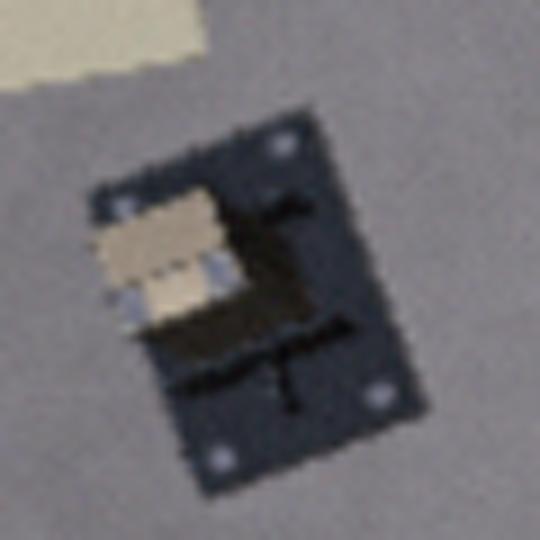

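View pics/s_stand.png

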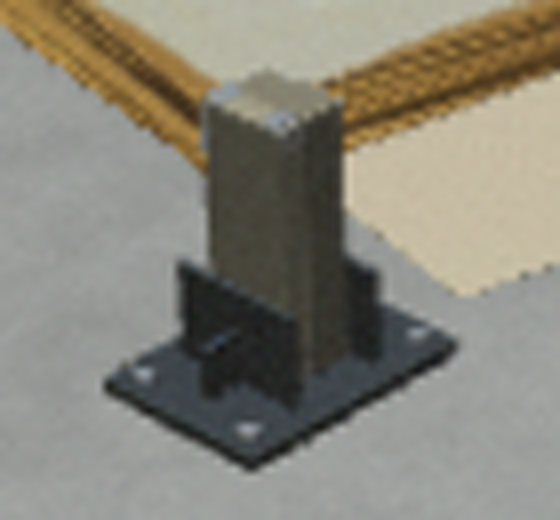

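```bash
cat > h.py <<'E'
import numpy as np, cv2
from station import bot, imaging
from scipy.optimize import least_squares
from scipy.spatial.transform import Rotation as R
C={n:imaging.get_calibration(n) for n in("side","top")}
def proj(P,n):
    c=C[n];T=c["extrinsics"];p=(np.atleast_2d(P)-T[:3,3])@T[:3,:3]
    a=p[:,:2]/p[:,2:];r2=(a**2).sum(1,keepdims=True);a=a*(1+c["k1"]*r2)
    return a@np.diag([c["K"][0,0],c["K"][1,1]])+c["K"][:2,2]
def ucrop(pts,x0,y0,s): return (np.array(pts,float)+.5)/s-.5+[x0,y0]
def rect(L,W,z,x,y,t):
    c,s=np.cos(t),np.sin(t)
    q=np.array([[L/2,W/2],[L/2,-W/2],[-L/2,-W/2],[-L/2,W/2]])
    return np.c_[q@np.array([[c,s],[-s,c]])+[x,y],np.full(4,z)]
# obs: list of (cam,z,pixels 4x2) order +x+y, +x-y, -x-y, -x+y (nan ok)
def fit(L,W,obs,x0):
    f=lambda v:np.concatenate([np.nan_to_num((proj(rect(L,W,z,*v),n)-p)).ravel() for n,z,p in obs])
    r=least_squares(f,x0,loss="soft_l1");return r.x,f(r.x).reshape(-1,2)
E
python3 - <<'E'
from h import *
def show(n,L,W,obs,x0):
    x,r=fit(L,W,obs,x0); print(n,x.round(4),np.degrees(x[2]).round(2)); print(r.round(2).tolist())
show("large",.18,.068,[("top",.042,ucrop([(388,90),(528,90),(533,458),(393,459)],350,180,6))],[.56,-.33,0])
show("mid",.14,.054,[("top",.038,ucrop([(98,135),(208,120),(245,402),(135,415)],350,180,6))],[.56,-.2,0])
show("board",.29,.15,[("top",.013,ucrop([(73,57),(320,42),(349,525),(97,540)],260,170,5))],[.56,0,0])
show("stand",.11,.08,[("top",.008,ucrop([(92,190),(310,108),(425,410),(205,495)],180,185,9)),("side",.008,ucrop([(330,310-0),(460,343),(250,470),(105,385)],255,150,8)*[np.nan,1] if 0 else ucrop([(np.nan,np.nan),(460,343),(250,468),(105,385)],255,150,8))],[.6,.25,.3])
show("small",.034,.04,[("top",.118,ucrop([(95,240),(208,188),(248,285),(130,335)],180,185,9)),("side",.118,ucrop([(268,70),(343,100),(285,133),(205,95)],255,150,8))],[.6,.25,.3])
E
```

```text
large [ 0.5542 -0.3278 -0.0139] -0.8
[[-0.02, -0.18], [-0.02, -0.15], [0.13, 0.26], [-0.09, 0.06]]
mid [ 0.5592 -0.1886  0.11  ] 6.3
[[-0.05, -0.47], [-0.06, -0.21], [0.11, 0.27], [-0.01, 0.38]]
board [0.5548 0.0359 0.046 ] 2.64
[[-0.42, -0.38], [0.33, -0.3], [0.29, 0.33], [-0.21, 0.32]]
stand [0.5859 0.3138 0.3584] 20.53
[[-0.39, 0.45], [0.48, -0.07], [0.51, 0.53], [-0.26, 0.81], [0.0, 0.0], [0.7, -0.14], [0.57, -0.9], [0.12, -0.91]]
small [0.5861 0.3145 0.3975] 22.78
[[-0.84, -0.13], [0.03, -0.11], [0.29, 0.37], [-0.04, 0.59], [0.22, -0.71], [0.92, -0.0], [-0.03, 0.33], [-0.11, 0.5]]
```

```bash
cat >> h.py <<'E'
def Rt(yaw,tilt=0,roll=0):
    """tool down with jaw (tool x) along world yaw deg; then tilted about jaw axis by tilt deg (world rotation about jaw axis)"""
    a=np.radians(yaw); x=np.array([np.cos(a),np.sin(a),0]);z=np.array([0,0,-1.]);y=np.cross(z,x)
    M=R.from_matrix(np.c_[x,y,z])
    return R.from_rotvec(x*np.radians(tilt))*M
def cur():
    o=bot.get_obs();q=o["tool_rot"];return o["eef_pos"],R.from_quat([q[1],q[2],q[3],q[0]])
def plan(wps,p=None,M=None,step=58,deg=10,slow=True):
    """wps: (pos, R, grip[, step_mm]); prints rows"""
    import json,math
    if p is None:p,M=cur()
    rows=[]
    for w in wps:
        tp,TR,g=np.array(w[0],float),w[1],w[2];st=w[3] if len(w)>3 else step
        d=np.linalg.norm(tp-p)*1000;an=np.degrees((M.inv()*TR).magnitude())
        n=max(1,math.ceil(d/st-.02),math.ceil(an/deg-.02))
        p0,M0=p,M;rv=(M0.inv()*TR).as_rotvec()
        for i in range(n):
            tgt=p0+(tp-p0)*(i+1)/n;tm=M0*R.from_rotvec(rv*(i+1)/n)
            dl=M.inv().apply(tgt-p)*1000;dr=np.degrees((M.inv()*tm).as_rotvec())
            dl=dl.round(0 if st>20 else 1);dr=dr.round(1)
            rows.append([float(v) for v in dl]+[float(v) for v in dr]+[g])
            p=p+M.apply(dl/1000);M=M*R.from_rotvec(np.radians(dr))
    while len(rows)%8: rows.append([0]*6+[rows[-1][6]])
    for i in range(0,len(rows),8): print(json.dumps(rows[i:i+8]))
    print("end",p.round(4),M.as_matrix().round(3).tolist())
def log():
    import json
    o=bot.get_obs();open("log.jsonl","a").write(json.dumps({k:np.asarray(v).tolist() for k,v in o.items()})+"\n")
    p,M=cur();m=M.as_matrix();print("t",round(o["t"],2),"p",p.round(4),"jawyaw",np.degrees(np.arctan2(m[1,0],m[0,0])).round(2),"z",m[:,2].round(3),"F",o["contact_force"].round(1),"w",round(o["gripper_width"],3),"q",np.array(o["q"]).round(3))
E
python3 - <<'E'
from h import *
log()
Rl=Rt(89.2)
plan([([.55,.12,.22],Rl,-1),([.554,-.328,.15],Rl,-1)])
E
```

```text
t 0.1 p [0.1641 0.6542 0.2304] jawyaw 75.92 z [-0.    -0.002 -1.   ] F [0.1 0.9 0. ] w 0.998 q [-1.433  0.478  0.022  1.556 -0.012  1.109 -0.083]
[[-35.0, 42.0, 1.0, -0.0, 0.0, -1.1, -1], [-37.0, 41.0, 1.0, -0.0, 0.0, -1.1, -1], [-36.0, 41.0, 1.0, -0.0, 0.0, -1.1, -1], [-38.0, 40.0, 1.0, -0.0, 0.0, -1.1, -1], [-39.0, 39.0, 1.0, -0.0, 0.0, -1.1, -1], [-39.0, 39.0, 1.0, -0.0, 0.0, -1.1, -1], [-40.0, 37.0, 1.0, -0.0, 0.1, -1.1, -1], [-40.0, 37.0, 0.0, -0.0, -0.0, -1.2, -1]]
[[-42.0, 36.0, 1.0, -0.0, -0.0, -1.1, -1], [-42.0, 35.0, 1.0, -0.0, -0.0, -1.1, -1], [-43.0, 35.0, 1.0, -0.0, -0.0, -1.1, -1], [-43.0, 33.0, 1.0, -0.0, -0.0, -1.1, -1], [-56.0, 1.0, 9.0, -0.0, -0.0, 0.0, -1], [-56.0, 2.0, 8.0, -0.0, -0.0, 0.0, -1], [-56.0, 1.0, 9.0, -0.0, -0.0, 0.0, -1], [-56.0, 1.0, 9.0, -0.0, -0.0, 0.0, -1]]
[[-56.0, 2.0, 9.0, -0.0, -0.0, 0.0, -1], [-56.0, 1.0, 8.0, -0.0, -0.0, 0.0, -1], [-56.0, 1.0, 9.0, -0.0, -0.0, 0.0, -1], [-56.0, 2.0, 9.0, -0.0, -0.0, 0.0, -1], [0, 0, 0, 0, 0, 0, -1], [0, 0, 0, 0, 0, 0, -1], [0, 0, 0, 0, 0, 0, -1], [0, 0, 0, 0, 0, 0, -1]]
end [ 0.5545 -0.3278  0.1498] [[0.014, 1.0, -0.0], [1.0, -0.014, 0.0], [0.0, -0.0, -1.0]]
```

{"name": "apply_moves", "arguments": {"increments": [[-35, 42, 1, 0, 0, -1.1, -1], [-37, 41, 1, 0, 0, -1.1, -1], [-36, 41, 1, 0, 0, -1.1, -1], [-38, 40, 1, 0, 0, -1.1, -1], [-39, 39, 1, 0, 0, -1.1, -1], [-39, 39, 1, 0, 0, -1.1, -1], [-40, 37, 1, 0, 0, -1.1, -1], [-40, 37, 0, 0, 0, -1.2, -1]]}}

```text
t: 1.1
eef_pos: [0.4255, 0.2913, 0.2202]
tool_rot: [0.0, 0.733, 0.68, -0.003]
contact_force: [0.6, 1.6, 0.3]
gripper_width: 0.998
```

```bash
python3 - <<'E'
from h import *
log()
Rl=Rt(89.2)
plan([([.55,.12,.22],Rl,-1),([.554,-.328,.15],Rl,-1)])
E
```

```text
t 1.1 p [0.4255 0.2913 0.2202] jawyaw 85.65 z [-0.004 -0.004 -1.   ] F [0.6 1.6 0.3] w 0.998 q [-0.852  0.229  0.152  1.95  -0.041  0.971  0.814]
[[-40.0, 34.0, 0.0, -0.0, 0.1, -0.9, -1], [-41.0, 34.0, 0.0, -0.1, 0.0, -0.9, -1], [-42.0, 33.0, 0.0, -0.0, 0.1, -0.9, -1], [-42.0, 32.0, 0.0, -0.1, 0.0, -0.8, -1], [-56.0, 1.0, 9.0, 0.0, 0.0, -0.0, -1], [-56.0, 2.0, 9.0, 0.0, 0.0, -0.0, -1], [-56.0, 1.0, 8.0, 0.0, 0.0, -0.0, -1], [-56.0, 1.0, 9.0, 0.0, 0.0, -0.0, -1]]
[[-56.0, 2.0, 9.0, 0.0, 0.0, -0.0, -1], [-56.0, 1.0, 9.0, 0.0, 0.0, -0.0, -1], [-55.0, 2.0, 9.0, 0.0, 0.0, -0.0, -1], [-56.0, 1.0, 9.0, 0.0, 0.0, -0.0, -1], [0, 0, 0, 0, 0, 0, -1], [0, 0, 0, 0, 0, 0, -1], [0, 0, 0, 0, 0, 0, -1], [0, 0, 0, 0, 0, 0, -1]]
end [ 0.5541 -0.3276  0.1496] [[0.015, 1.0, 0.0], [1.0, -0.015, -0.001], [-0.001, 0.0, -1.0]]
```

{"name": "apply_moves", "arguments": {"increments": [[-40, 34, 0, 0, 0, -0.9, -1], [-41, 34, 0, 0, 0, -0.9, -1], [-42, 33, 0, 0, 0, -0.9, -1], [-42, 32, 0, -0.1, 0, -0.8, -1], [-56, 1, 9, 0, 0, 0, -1], [-56, 2, 9, 0, 0, 0, -1], [-56, 1, 8, 0, 0, 0, -1], [-56, 1, 9, 0, 0, 0, -1]]}}

```text
t: 2.1
eef_pos: [0.5565, -0.1171, 0.1844]
tool_rot: [0.001, 0.711, 0.704, -0.002]
contact_force: [0.4, 0.2, -0.4]
gripper_width: 1.004
```

{"name": "apply_moves", "arguments": {"increments": [[-56, 2, 9, 0, 0, 0, -1], [-56, 1, 9, 0, 0, 0, -1], [-55, 2, 9, 0, 0, 0, -1], [-55, 1, 9, 0, 0, 0, -1], [-10, 0, 0, 0, 0, 0, -1], [0, 0, 0, 0, 0, 0, -1], [0, 0, 0, 0, 0, 0, -1], [0, 0, 0, 0, 0, 0, -1]]}}

```text
t: 3.1
eef_pos: [0.5573, -0.3572, 0.1453]
tool_rot: [-0.001, 0.711, 0.703, -0.003]
contact_force: [0.5, 0.1, -0.8]
gripper_width: 1.0
```

```bash
python3 - <<'E'
from h import *
log()
Rl=Rt(89.2)
plan([([.554,-.328,.06],Rl,-1,30),([.554,-.328,.012],Rl,-1,20),([.554,-.328,.004],Rl,-1,10)])
E
```

```text
t 3.1 p [ 0.5573 -0.3572  0.1453] jawyaw 89.31 z [-0.006 -0.002 -1.   ] F [ 0.5  0.1 -0.8] w 1.0 q [ 0.219  0.564  0.362  1.682 -0.23   0.943  2.225]
[[10.0, -1.0, 28.0, -0.1, 0.0, 0.0, -1], [10.0, -1.0, 29.0, -0.1, 0.1, 0.1, -1], [9.0, -1.0, 28.0, -0.1, 0.0, 0.0, -1], [0.1, -0.1, 16.1, -0.0, 0.0, 0.0, -1], [0.1, -0.1, 16.0, -0.0, 0.0, 0.0, -1], [0.1, -0.0, 16.1, -0.0, 0.0, 0.0, -1], [0.0, -0.0, 8.0, -0.0, 0.0, 0.0, -1], [0, 0, 0, 0, 0, 0, -1]]
end [ 0.554 -0.328  0.004] [[0.014, 1.0, -0.001], [1.0, -0.014, -0.001], [-0.001, -0.001, -1.0]]
```

{"name": "apply_moves", "arguments": {"increments": [[20, -2, 20, -0.1, 0, 0, -1], [9, -1, 30, -0.1, 0, 0, -1], [0, 0, 30, -0.1, 0, 0, -1], [0, 0, 10, 0, 0, 0, -1], [0, 0, 0, 0, 0, 0, -1], [0, 0, 0, 0, 0, 0, -1], [0, 0, 0, 0, 0, 0, -1], [0, 0, 0, 0, 0, 0, -1]]}}

```text
t: 4.1
eef_pos: [0.5604, -0.322, 0.0588]
tool_rot: [0.004, 0.708, 0.706, 0.002]
contact_force: [0.3, -0.2, -0.0]
gripper_width: 0.998
```

```bash
python3 - <<'E'
from h import *
log()
Rl=Rt(89.2)
plan([([.554,-.328,.012],Rl,-1,20),([.554,-.328,.004],Rl,-1,10)])
for n in("top","side"):
    im=imaging.read_camera(n); cv2.imwrite(f"pics/{n}1.png",im[:,:,::-1])
im=cv2.imread("pics/side1.png")[250:400,320:480];cv2.imwrite("pics/s1c.png",cv2.resize(im,None,fx=4,fy=4))
E
```

```text
t 4.1 p [ 0.5604 -0.322   0.0588] jawyaw 89.84 z [ 0.009 -0.003 -1.   ] F [ 0.3 -0.2 -0. ] w 0.998 q [ 0.202  0.641  0.313  1.778 -0.274  0.755  2.223]
[[-1.9, -2.3, 15.6, 0.2, 0.1, 0.2, -1], [-2.0, -2.2, 15.6, 0.1, 0.0, 0.2, -1], [-2.0, -2.2, 15.6, 0.2, 0.1, 0.2, -1], [-0.0, 0.0, 8.0, 0.0, -0.0, 0.0, -1], [0, 0, 0, 0, 0, 0, -1], [0, 0, 0, 0, 0, 0, -1], [0, 0, 0, 0, 0, 0, -1], [0, 0, 0, 0, 0, 0, -1]]
end [ 0.554 -0.328  0.004] [[0.013, 1.0, 0.0], [1.0, -0.013, 0.001], [0.001, 0.0, -1.0]]
```

View pics/s1c.png

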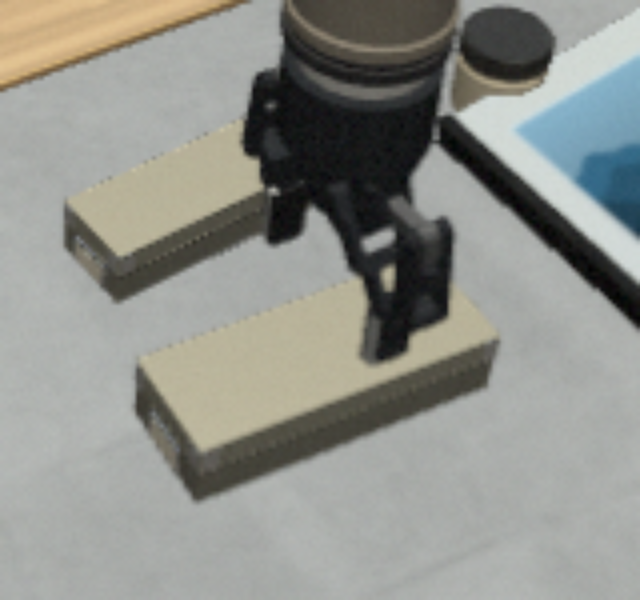

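The side crop shows both cases, with the open fingers straddling the large case. I'll centre the gripper first, then descend.

{"name": "apply_moves", "arguments": {"increments": [[-6, -6.5, 3, 0.3, 0.2, 0.6, -1], [0, 0, 10, 0.2, 0, 0, -1], [0, 0, 12, 0, 0, 0, -1], [0, 0, 12, 0, 0, 0, -1], [0, 0, 8, 0, 0, 0, -1], [0, 0, 4, 0, 0, 0, -1], [0, 0, 0, 0, 0, 0, -1], [0, 0, 0, 0, 0, 0, -1]]}}

```text
t: 5.2
eef_pos: [0.5527, -0.3282, 0.005]
tool_rot: [-0.001, 0.712, 0.702, -0.0]
contact_force: [-0.2, 1.1, 0.1]
gripper_width: 1.0
```

```bash
python3 - <<'E'
from h import *
log()
E
```

```text
t 5.2 p [ 0.5527 -0.3282  0.005 ] jawyaw 89.18 z [-0.002  0.002 -1.   ] F [-0.2  1.1  0.1] w 1.0 q [ 0.235  0.718  0.286  1.791 -0.301  0.678  2.247]
```

Good. Closing on the case.

{"name": "apply_moves", "arguments": {"increments": [[0, 0, 0, 0, 0, 0, 1], [0, 0, 0, 0, 0, 0, 1], [0, 0, 0, 0, 0, 0, 1], [0, 0, 0, 0, 0, 0, 1], [0, 0, 0, 0, 0, 0, 1], [0, 0, -10, 0, 0, 0, 1], [0, 0, -30, 0, 0, 0, 1], [0, 0, -30, 0, 0, 0, 1]], "grip_force": 60}}

```text
t: 6.2
eef_pos: [0.5492, -0.326, 0.0735]
tool_rot: [-0.006, 0.712, 0.702, -0.002]
contact_force: [0.9, 0.4, -5.9]
gripper_width: 0.783
```

```bash
python3 - <<'E'
from h import *
log()
Rl=Rt(92.64)
plan([([.554,-.328,.14],Rt(89.2),1,30),([.5545,.035,.14],Rl,1,50),([.5545,.035,.05],Rl,1,20)])
E
```

```text
t 6.2 p [ 0.5492 -0.326   0.0735] jawyaw 89.2 z [-0.011  0.006 -1.   ] F [ 0.9  0.4 -5.9] w 0.783 q [ 0.204  0.622  0.327  1.774 -0.264  0.801  2.218]
[[-1.0, 1.0, -22.0, -0.2, -0.1, -0.0, 1], [-0.0, 2.0, -22.0, -0.2, -0.1, -0.0, 1], [-1.0, 1.0, -23.0, -0.2, -0.1, -0.0, 1], [45.0, -1.0, 0.0, -0.0, -0.0, -0.4, 1], [46.0, 0.0, 0.0, -0.0, -0.0, -0.5, 1], [45.0, 0.0, 0.0, -0.0, -0.0, -0.4, 1], [46.0, 1.0, 0.0, -0.0, -0.0, -0.4, 1], [45.0, 1.0, 0.0, -0.0, -0.0, -0.5, 1]]
[[45.0, 1.0, 1.0, -0.0, -0.0, -0.4, 1], [46.0, 1.0, -0.0, -0.0, -0.0, -0.4, 1], [45.0, 2.0, -0.0, -0.0, -0.0, -0.4, 1], [0.0, 0.1, 17.9, -0.0, -0.0, -0.0, 1], [0.1, 0.0, 18.0, -0.0, -0.0, -0.0, 1], [0.0, 0.1, 17.9, -0.0, -0.0, -0.0, 1], [0.0, 0.1, 18.0, -0.0, -0.0, -0.0, 1], [0.1, 0.1, 17.9, -0.0, -0.0, -0.0, 1]]
end [0.5545 0.035  0.05  ] [[-0.045, 0.999, -0.001], [0.999, 0.045, 0.001], [0.001, -0.0, -1.0]]
```

{"name": "apply_moves", "arguments": {"increments": [[0, 1, -24, -0.3, -0.1, 0, 1], [0, 2, -24, -0.3, -0.1, 0, 1], [20, 1, -20, -0.1, 0, 0, 1], [45, -1, 0, 0, 0, -0.4, 1], [46, 0, 0, 0, 0, -0.5, 1], [45, 0, 0, 0, 0, -0.4, 1], [46, 1, 0, 0, 0, -0.4, 1], [45, 1, 0, 0, 0, -0.5, 1]]}}

```text
t: 7.2
eef_pos: [0.5503, -0.0779, 0.1459]
tool_rot: [-0.0, 0.702, 0.712, -0.001]
contact_force: [1.7, 0.8, -7.4]
gripper_width: 0.786
```

```bash
python3 - <<'E'
from h import *
log()
Rl=Rt(92.64)
plan([([.5545,.035,.12],Rl,1,45)])
E
```

```text
t 7.2 p [ 0.5503 -0.0779  0.1459] jawyaw 90.85 z [-0.002 -0.001 -1.   ] F [ 1.7  0.8 -7.4] w 0.786 q [-0.235  0.395  0.331  1.941 -0.168  0.834  1.772]
[[38.0, 2.0, 9.0, -0.0, 0.0, -0.6, 1], [37.0, 2.0, 8.0, -0.1, 0.0, -0.6, 1], [38.0, 3.0, 9.0, -0.0, 0.0, -0.6, 1], [0, 0, 0, 0, 0, 0, 1], [0, 0, 0, 0, 0, 0, 1], [0, 0, 0, 0, 0, 0, 1], [0, 0, 0, 0, 0, 0, 1], [0, 0, 0, 0, 0, 0, 1]]
end [0.5544 0.0352 0.1198] [[-0.046, 0.999, -0.0], [0.999, 0.046, -0.001], [-0.001, -0.0, -1.0]]
```

{"name": "apply_moves", "arguments": {"increments": [[38, 2, 9, 0, 0, -0.6, 1], [37, 2, 8, -0.1, 0, -0.6, 1], [26, 3, 9, 0, 0, -0.6, 1], [8, 0, 6, 0, 0, 0, 1], [0, 0, 20, 0, 0, 0, 1], [0, 0, 15, 0, 0, 0, 1], [0, 0, 0, 0, 0, 0, 1], [0, 0, 0, 0, 0, 0, 1]]}}

```text
t: 8.2
eef_pos: [0.5507, 0.0361, 0.0774]
tool_rot: [-0.001, 0.689, 0.725, -0.002]
contact_force: [0.1, -0.4, -6.4]
gripper_width: 0.783
```

```bash
python3 - <<'E'
from h import *
log()
Rl=Rt(92.64)
plan([([.5545,.035,.03],Rl,1,15),([.5545,.035,.019],Rl,1,5)])
E
```

```text
t 8.2 p [0.5507 0.0361 0.0774] jawyaw 92.88 z [-0.004 -0.001 -1.   ] F [ 0.1 -0.4 -6.4] w 0.783 q [-0.387  0.489  0.266  1.989 -0.193  0.692  1.62 ]
[[-0.3, 1.0, 11.8, -0.1, 0.0, 0.1, 1], [-0.3, 0.9, 11.9, -0.0, 0.0, 0.0, 1], [-0.3, 1.0, 11.8, -0.1, 0.1, 0.1, 1], [-0.3, 0.9, 11.9, -0.0, -0.0, 0.0, 1], [-0.0, 0.0, 3.7, -0.0, -0.0, 0.0, 1], [-0.0, 0.0, 3.6, -0.0, -0.0, 0.0, 1], [-0.0, 0.0, 3.7, -0.0, -0.0, 0.0, 1], [0, 0, 0, 0, 0, 0, 1]]
end [0.5545 0.035  0.019 ] [[-0.047, 0.999, -0.0], [0.999, 0.047, 0.0], [0.001, -0.0, -1.0]]
```

{"name": "apply_moves", "arguments": {"increments": [[0, 2, 12, -0.1, 0, 0.1, 1], [0, 1, 12, 0, 0, 0, 1], [0, 1, 12, -0.1, 0, 0.1, 1], [0, 0, 8, 0, 0, 0, 1], [0, 0, 4, 0, 0, 0, 1], [0, 0, 3, 0, 0, 0, 1], [0, 0, 2, 0, 0, 0, 1], [0, 0, 1, 0, 0, 0, 1]]}}

```text
t: 9.2
eef_pos: [0.5561, 0.0359, 0.0206]
tool_rot: [0.001, 0.691, 0.723, 0.0]
contact_force: [-0.4, 0.9, -7.0]
gripper_width: 0.783
```

```bash
python3 - <<'E'
from h import *
log()
E
```

```text
t 9.2 p [0.5561 0.0359 0.0206] jawyaw 92.63 z [ 0.002 -0.001 -1.   ] F [-0.4  0.9 -7. ] w 0.783 q [-0.356  0.585  0.231  2.    -0.231  0.579  1.648]
```

{"name": "apply_moves", "arguments": {"increments": [[0, 0, 1, 0, 0, 0, 1], [0, 0, 0.8, 0, 0, 0, 1], [0, 0, 0.6, 0, 0, 0, 1], [0, 0, 0.5, 0, 0, 0, 1], [0, 0, 0.3, 0, 0, 0, 1], [0, 0, 0, 0, 0, 0, 1], [0, 0, 0, 0, 0, 0, 1], [0, 0, 0, 0, 0, 0, 1]]}}

```text
t: 10.2
eef_pos: [0.5566, 0.036, 0.0188]
tool_rot: [0.001, 0.691, 0.723, 0.001]
contact_force: [-0.4, 0.0, -0.7]
gripper_width: 0.787
```

```bash
python3 - <<'E'
from h import *
log()
E
```

```text
t 10.2 p [0.5566 0.036  0.0188] jawyaw 92.62 z [ 0.003 -0.    -1.   ] F [-0.4  0.  -0.7] w 0.787 q [-0.354  0.589  0.229  2.    -0.232  0.575  1.649]
```

{"name": "apply_moves", "arguments": {"increments": [[0, 0, 0, 0, 0, 0, -1], [0, 0, 0, 0, 0, 0, -1], [0, 0, 0, 0, 0, 0, -1], [0, 0, -10, 0, 0, 0, -1], [0, 0, -25, 0, 0, 0, -1], [0, 0, -40, 0, 0, 0, -1], [0, 0, -40, 0, 0, 0, -1], [0, 0, 0, 0, 0, 0, -1]]}}

```text
t: 11.2
eef_pos: [0.5591, 0.0359, 0.1409]
tool_rot: [0.004, 0.691, 0.723, 0.004]
contact_force: [-0.3, 0.5, 0.2]
gripper_width: 1.003
```

```bash
python3 - <<'E'
from h import *
log()
plan([([.559,-.189,.10],Rt(96.3),-1,45),([.559,-.189,.05],Rt(96.3),-1,25)])
E
```

```text
t 11.2 p [0.5591 0.0359 0.1409] jawyaw 92.57 z [ 0.01   0.001 -1.   ] F [-0.3  0.5  0.2] w 1.003 q [-0.416  0.4    0.303  1.942 -0.16   0.812  1.589]
[[-37.0, -2.0, 7.0, 0.1, 0.0, -0.6, -1], [-38.0, -2.0, 7.0, 0.1, 0.0, -0.6, -1], [-37.0, -2.0, 6.0, 0.1, 0.0, -0.7, -1], [-38.0, -3.0, 7.0, 0.1, 0.0, -0.6, -1], [-37.0, -4.0, 7.0, 0.1, 0.0, -0.6, -1], [-37.0, -3.0, 7.0, 0.1, 0.0, -0.6, -1], [-0.0, -0.0, 25.0, -0.0, 0.0, -0.0, -1], [-0.0, -0.0, 25.0, -0.0, 0.0, -0.0, -1]]
end [ 0.5594 -0.1887  0.0499] [[-0.109, 0.994, -0.0], [0.994, 0.109, -0.0], [-0.0, -0.0, -1.0]]
```

{"name": "apply_moves", "arguments": {"increments": [[-37, -2, 7, 0.1, 0, -0.6, -1], [-38, -2, 7, 0.1, 0, -0.6, -1], [-37, -2, 6, 0.1, 0, -0.7, -1], [-38, -3, 7, 0.1, 0, -0.6, -1], [-37, -4, 7, 0.1, 0, -0.6, -1], [-28, -3, 7, 0.1, 0, -0.6, -1], [-8, 0, 0, 0, 0, 0, -1], [0, 0, 0, 0, 0, 0, -1]]}}

```text
t: 12.2
eef_pos: [0.5589, -0.1913, 0.0974]
tool_rot: [-0.001, 0.665, 0.747, 0.0]
contact_force: [0.9, 0.3, -0.0]
gripper_width: 0.998
```

```bash
python3 - <<'E'
from h import *
log()
plan([([.559,-.189,.02],Rt(96.3),-1,20),([.559,-.189,.004],Rt(96.3),-1,10)])
im=imaging.read_camera("top"); cv2.imwrite(f"pics/top2.png",im[:,:,::-1])
im=im[165:290,255:405,::-1];cv2.imwrite("pics/top2c.png",cv2.resize(im,None,fx=5,fy=5,interpolation=cv2.INTER_CUBIC))
E
```

```text
t 12.2 p [ 0.5589 -0.1913  0.0974] jawyaw 96.59 z [-0.002  0.002 -1.   ] F [ 0.9  0.3 -0. ] w 0.998 q [ 1.000e-03  5.130e-01  2.950e-01  1.888e+00 -2.080e-01  7.720e-01
  2.096e+00]
[[0.5, 0.1, 19.4, -0.0, -0.0, 0.1, -1], [0.5, 0.1, 19.3, -0.0, -0.1, 0.0, -1], [0.6, 0.2, 19.4, -0.1, 0.0, 0.1, -1], [0.6, 0.0, 19.3, 0.0, -0.0, 0.1, -1], [-0.0, 0.0, 8.0, 0.0, -0.0, -0.0, -1], [-0.0, 0.0, 8.0, 0.0, -0.0, -0.0, -1], [0, 0, 0, 0, 0, 0, -1], [0, 0, 0, 0, 0, 0, -1]]
end [ 0.559 -0.189  0.004] [[-0.11, 0.994, 0.0], [0.994, 0.11, 0.001], [0.001, 0.0, -1.0]]
```

View pics/top2c.png

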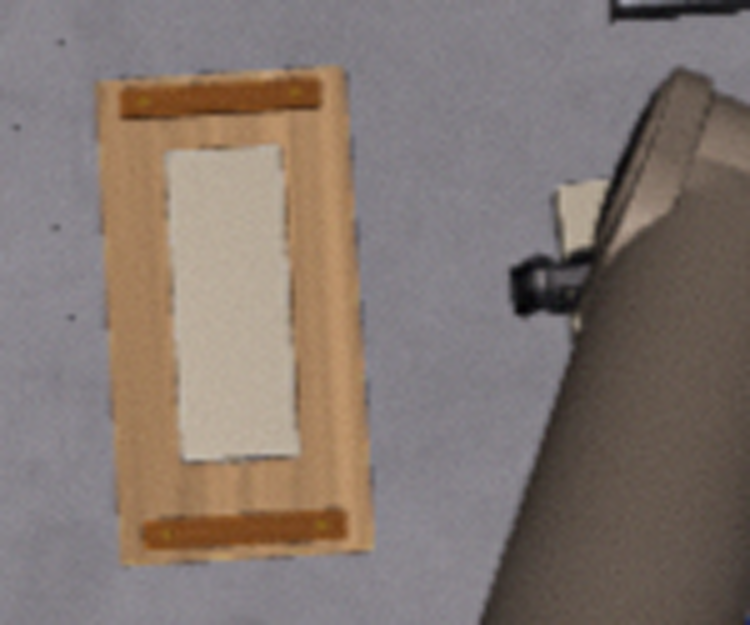

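The large case lies centred and aligned between the cleats. Its corners in the crop are about (165,150), (280,145), (299,457) and (183,460). Now the mid case.

{"name": "apply_moves", "arguments": {"increments": [[2, 0, 19, 0, 0, 0.2, -1], [0, 0, 20, 0, 0, 0, -1], [0, 0, 20, 0, 0, 0.1, -1], [0, 0, 17, 0, 0, 0, -1], [0, 0, 10, 0, 0, 0, -1], [0, 0, 5, 0, 0, 0, -1], [0, 0, 0, 0, 0, 0, -1], [0, 0, 0, 0, 0, 0, -1]]}}

```text
t: 13.25
eef_pos: [0.5596, -0.1797, 0.0004]
tool_rot: [-0.003, 0.664, 0.748, 0.002]
contact_force: [-0.4, 0.2, -0.5]
gripper_width: 1.003
```

```bash
python3 - <<'E'
from h import *
log()
x,r=fit(.18,.068,[("top",.055,ucrop([(165,150),(280,145),(299,457),(183,460)],255,165,5))],[.55,.03,0]);print(x,np.degrees(x[2]),r.round(2).tolist())
E
```

```text
t 13.25 p [ 5.596e-01 -1.797e-01  4.000e-04] jawyaw 96.85 z [-0.002  0.006 -1.   ] F [-0.4  0.2 -0.5] w 1.003 q [ 0.031  0.656  0.234  1.927 -0.266  0.591  2.131]
[0.55775165 0.03549735 0.04666799] 2.673878811873544 [[-0.13, 0.2], [0.35, -0.19], [0.14, -0.41], [-0.37, 0.39]]
```

{"name": "apply_moves", "arguments": {"increments": [[-4, 0, -5, -0.2, 0, 0.3, -1], [-4.5, 0, 0, -0.1, 0, 0.2, -1], [0, 0, 0, 0, 0, 0, -1], [0, 0, 0, 0, 0, 0, 1], [0, 0, 0, 0, 0, 0, 1], [0, 0, 0, 0, 0, 0, 1], [0, 0, 0, 0, 0, 0, 1], [0, 0, 0, 0, 0, 0, 1]]}}

```text
t: 14.25
eef_pos: [0.5617, -0.1892, 0.0075]
tool_rot: [0.0, 0.667, 0.745, 0.005]
contact_force: [1.1, 0.3, 1.5]
gripper_width: 0.622
```

```bash
python3 - <<'E'
from h import *
log()
E
```

```text
t 14.25 p [ 0.5617 -0.1892  0.0075] jawyaw 96.29 z [ 0.007  0.006 -1.   ] F [1.1 0.3 1.5] w 0.622 q [ 0.045  0.648  0.237  1.919 -0.267  0.6    2.138]
```

{"name": "apply_moves", "arguments": {"increments": [[0, 0, -10, 0, 0, 0, 1], [0, 0, -30, 0, 0, 0, 1], [0, 0, -40, 0, 0, 0, 1], [0, 0, -40, 0, 0, 0, 1], [0, 0, -20, 0, 0, 0, 1], [20, 0, 0, 0, 0, 0, 1], [40, 0, 0, 0, 0, 0, 1], [40, 0, 0, 0, 0, 0, 1]]}}

```text
t: 15.25
eef_pos: [0.5433, -0.0877, 0.1489]
tool_rot: [-0.005, 0.669, 0.743, 0.001]
contact_force: [0.8, -0.7, -4.6]
gripper_width: 0.624
```

```bash
python3 - <<'E'
from h import *
log()
plan([([.560,.0357,.12],Rt(92.65),1,40)])
E
```

```text
t 15.25 p [ 0.5433 -0.0877  0.1489] jawyaw 95.98 z [-0.006  0.008 -1.   ] F [ 0.8 -0.7 -4.6] w 0.624 q [-0.191  0.383  0.304  1.946 -0.161  0.842  1.875]
[[30.0, 7.0, 7.0, -0.1, -0.1, 0.8, 1], [30.0, 7.0, 8.0, -0.0, -0.1, 0.9, 1], [31.0, 7.0, 7.0, -0.1, -0.2, 0.8, 1], [30.0, 6.0, 7.0, -0.1, -0.1, 0.8, 1], [0, 0, 0, 0, 0, 0, 1], [0, 0, 0, 0, 0, 0, 1], [0, 0, 0, 0, 0, 0, 1], [0, 0, 0, 0, 0, 0, 1]]
end [0.5602 0.0353 0.1205] [[-0.047, 0.999, 0.0], [0.999, 0.047, -0.0], [-0.0, 0.0, -1.0]]
```

{"name": "apply_moves", "arguments": {"increments": [[30, 7, 7, -0.1, -0.1, 0.8, 1], [30, 7, 8, 0, -0.1, 0.9, 1], [30, 7, 7, -0.1, -0.2, 0.8, 1], [20, 4, 7, -0.1, -0.1, 0.8, 1], [5, 0, 6, 0, 0, 0, 1], [0, 0, 10, 0, 0, 0, 1], [0, 0, 0, 0, 0, 0, 1], [0, 0, 0, 0, 0, 0, 1]]}}

```text
t: 16.25
eef_pos: [0.5474, 0.0424, 0.0955]
tool_rot: [-0.007, 0.687, 0.727, -0.005]
contact_force: [0.4, 0.1, -4.4]
gripper_width: 0.626
```

```bash
python3 - <<'E'
from h import *
log()
plan([([.560,.0357,.066],Rt(92.65),1,8)])
E
```

```text
t 16.25 p [0.5474 0.0424 0.0955] jawyaw 93.2 z [-0.017  0.001 -1.   ] F [ 0.4  0.1 -4.4] w 0.626 q [-0.397  0.462  0.266  1.976 -0.18   0.743  1.603]
[[-1.5, 2.5, 5.9, -0.2, -0.0, 0.1, 1], [-1.5, 2.5, 5.8, -0.2, -0.1, 0.1, 1], [-1.5, 2.5, 5.9, -0.2, 0.0, 0.1, 1], [-1.4, 2.5, 5.9, -0.2, -0.0, 0.1, 1], [-1.5, 2.5, 5.9, -0.2, -0.0, 0.1, 1], [0, 0, 0, 0, 0, 0, 1], [0, 0, 0, 0, 0, 0, 1], [0, 0, 0, 0, 0, 0, 1]]
end [0.56   0.0357 0.066 ] [[-0.047, 0.999, 0.001], [0.999, 0.047, 0.001], [0.0, 0.001, -1.0]]
```

{"name": "apply_moves", "arguments": {"increments": [[-4, 7, 4, -0.7, 0, 0.3, 1], [-3, 5, 6, -0.5, 0, 0.2, 1], [0, 0, 6, -0.2, 0, 0, 1], [0, 0, 5, 0, 0, 0, 1], [0, 0, 4, 0, 0, 0, 1], [0, 0, 2, 0, 0, 0, 1], [0, 0, 0, 0, 0, 0, 1], [0, 0, 0, 0, 0, 0, 1]]}}

```text
t: 17.25
eef_pos: [0.5613, 0.0341, 0.067]
tool_rot: [0.003, 0.691, 0.722, 0.005]
contact_force: [-0.4, 0.3, -4.4]
gripper_width: 0.621
```

```bash
python3 - <<'E'
from h import *
log()
plan([([.560,.0357,.065],Rt(92.65),1,8)])
E
```

```text
t 17.25 p [0.5613 0.0341 0.067 ] jawyaw 92.52 z [ 0.01   0.002 -1.   ] F [-0.4  0.3 -4.4] w 0.621 q [-0.368  0.512  0.253  1.979 -0.202  0.663  1.627]
[[1.6, -1.3, 2.0, 0.6, -0.1, -0.1, 1], [0, 0, 0, 0, 0, 0, 1], [0, 0, 0, 0, 0, 0, 1], [0, 0, 0, 0, 0, 0, 1], [0, 0, 0, 0, 0, 0, 1], [0, 0, 0, 0, 0, 0, 1], [0, 0, 0, 0, 0, 0, 1], [0, 0, 0, 0, 0, 0, 1]]
end [0.56   0.0357 0.065 ] [[-0.046, 0.999, 0.0], [0.999, 0.046, 0.0], [0.0, 0.0, -1.0]]
```

{"name": "apply_moves", "arguments": {"increments": [[1.5, -1, 1, 0.2, 0.2, 0, 1], [0, 0, 1, 0, 0, 0, 1], [0, 0, 0.8, 0, 0, 0, 1], [0, 0, 0.8, 0, 0, 0, 1], [0, 0, 0.6, 0, 0, 0, 1], [0, 0, 0.5, 0, 0, 0, 1], [0, 0, 0.3, 0, 0, 0, 1], [0, 0, 0, 0, 0, 0, 1]]}}

```text
t: 18.25
eef_pos: [0.5605, 0.0358, 0.0625]
tool_rot: [0.0, 0.691, 0.723, 0.005]
contact_force: [-0.1, -0.1, -5.4]
gripper_width: 0.619
```

```bash
python3 - <<'E'
from h import *
log()
E
```

```text
t 18.25 p [0.5605 0.0358 0.0625] jawyaw 92.54 z [ 0.007  0.006 -1.   ] F [-0.1 -0.1 -5.4] w 0.619 q [-0.364  0.519  0.247  1.98  -0.209  0.658  1.631]
```

Not touching yet; lower a bit further.

{"name": "apply_moves", "arguments": {"increments": [[0, 0, 0.8, 0, 0, 0, 1], [0, 0, 0.8, 0, 0, 0, 1], [0, 0, 0.6, 0, 0, 0, 1], [0, 0, 0.5, 0, 0, 0, 1], [0, 0, 0, 0, 0, 0, 1], [0, 0, 0, 0, 0, 0, 1], [0, 0, 0, 0, 0, 0, 1], [0, 0, 0, 0, 0, 0, 1]]}}

```text
t: 19.25
eef_pos: [0.5606, 0.0358, 0.0625]
tool_rot: [0.0, 0.691, 0.723, 0.005]
contact_force: [-2.3, -0.4, 1.9]
gripper_width: 0.624
```

```bash
python3 - <<'E'
from h import *
log()
E
```

```text
t 19.25 p [0.5606 0.0358 0.0625] jawyaw 92.53 z [ 0.007  0.007 -1.   ] F [-2.3 -0.4  1.9] w 0.624 q [-0.363  0.519  0.246  1.98  -0.21   0.658  1.633]
```

{"name": "apply_moves", "arguments": {"increments": [[0, 0, 0, 0, 0, 0, -1], [0, 0, 0, 0, 0, 0, -1], [0, 0, 0, 0, 0, 0, -1], [0, 0, -10, 0, 0, 0, -1], [0, 0, -25, 0, 0, 0, -1], [0, 0, -40, 0, 0, 0, -1], [0, 0, -40, 0, 0, 0, -1], [0, 0, -30, 0, 0, 0, -1]]}}

```text
t: 20.25
eef_pos: [0.5598, 0.0345, 0.2126]
tool_rot: [0.001, 0.692, 0.722, 0.005]
contact_force: [-0.4, 0.4, -0.1]
gripper_width: 1.0
```

```bash
python3 - <<'E'
from h import *
import json
log()
D=[json.loads(l) for l in open("log.jsonl")]
print(len(D))
Q=np.array([d["q"] for d in D]);P=np.array([d["eef_pos"] for d in D]);T=[R.from_quat(np.roll(d["tool_rot"],-1)) for d in D]
rz=lambda a:R.from_euler("z",a); ry=lambda a:R.from_euler("y",a)
import itertools
best=[]
def fk(v,q,s):
    # v: base yaw, d1, a1(x off),b1(y off), L1, e(x off at elbow),ey, L2,w(x),wy, Lt, tool yaw
    M=rz(v[0])*rz(s[0]*q[0]); p=np.array([0,0,v[1]])
    M=M*ry(s[1]*q[1]); M3=M*rz(s[2]*q[2]); p=p+M.apply([0,v[11],0])+M3.apply([v[3],v[4],v[5]])
    M=M3*ry(s[3]*q[3]); p=p+M.apply([v[6],v[7],0])
    M=M*rz(s[4]*q[4]); p=p+M.apply([0,0,v[8]])
    M=M*ry(s[5]*q[5]); M=M*rz(s[6]*q[6]+v[10]); p=p+M.apply([0,0,v[9]])
    return p,M
def res(v,s):
    o=[]
    for q,p,t in zip(Q,P,T):
        pp,M=fk(v,q,s); o+=list((pp-p)*10)+list((t.inv()*M).as_rotvec())
    return np.array(o)
for s0,s2,s4,s6 in itertools.product((1,-1),repeat=4):
    for y0 in (0,np.pi):
     for ty in (0,1.57,3.1,-1.57):
      s=[s0,1,s2,1,s4,1,s6]
      r=least_squares(res,[y0,.3,0,0,0,.45,0,0,.45,.25,ty,0],args=(s,),x_scale=.1,max_nfev=60)
      best.append((r.cost,s,r.x))
best.sort(key=lambda b:b[0])
for b in best[:4]:print(b[0],b[1],b[2].round(3).tolist())
E
```

```text
t 20.25 p [0.5598 0.0345 0.2126] jawyaw 92.49 z [ 0.008  0.007 -1.   ] F [-0.4  0.4 -0.1] w 1.0 q [-0.425  0.311  0.315  1.876 -0.123  0.964  1.559]
20
3.779229840184917e-07 [-1, 1, -1, 1, -1, 1, -1] [-0.0, 0.287, -0.0, 0.0, -22.568, 0.542, 0.0, 22.536, 0.473, 0.327, -3.142, -0.03]
3.779229840473718e-07 [-1, 1, -1, 1, -1, 1, -1] [-0.0, 0.287, -0.0, 0.0, -8.654, 0.542, 0.0, 8.622, 0.473, 0.327, 3.141, -0.03]
3.779229840527824e-07 [-1, 1, -1, 1, -1, 1, -1] [6.283, 0.287, -0.0, 0.0, -3.978, 0.542, 0.0, 3.946, 0.473, 0.327, 3.141, -0.03]
3.779229840529269e-07 [-1, 1, -1, 1, -1, 1, -1] [-0.0, 0.287, -0.0, 0.0, -2.166, 0.542, 0.0, 2.134, 0.473, 0.327, -3.142, -0.03]
```

```bash
cat >> h.py <<'E'
rz=lambda a:R.from_euler("z",a); ry=lambda a:R.from_euler("y",a)
V=[0,.287,0,0,-.032,.542,0,0,.473,.327,np.pi,-.03]
LO=np.array([-2.96,-.34,-1.41,.24,-1.37,.17,-2.96]);HI=np.array([2.96,2.1,1.46,2.44,4.51,1.92,2.96])
def fk(q,v=V):
    M=rz(-q[0]);p=np.array([0,0,v[1]]);M=M*ry(q[1]);M3=M*rz(-q[2]);p=p+M.apply([0,v[11],0])+M3.apply([0,v[4],v[5]])
    M=M3*ry(q[3])*rz(-q[4]);p=p+M.apply([0,0,v[8]])
    M=M*ry(q[5])*rz(-q[6]+v[10]);p=p+M.apply([0,0,v[9]])
    return p,M
def ik(p,M,q0,n=6,m=.04):
    rng=np.random.default_rng(0);best=None
    for k in range(n):
        s=np.clip(q0+(rng.normal(0,.5,7) if k else 0),LO+.05,HI-.05)
        f=lambda q:np.r_[(fk(q)[0]-p)*10,(M.inv()*fk(q)[1]).as_rotvec(),.003*(q-q0)]
        r=least_squares(f,s,bounds=(LO+m,HI-m),max_nfev=80)
        e=np.linalg.norm(f(r.x)[:6])
        if best is None or e<best[0]-1e-3: best=(e,r.x)
        if best[0]<.02:break
    return best
E
python3 - <<'E'
from h import *
q0=np.array(bot.get_obs()["q"]);print(fk(q0)[0]-cur()[0])
# tilt sign: positive => tool z gains outward component along case X
def Tl(yaw,tilt,flip=0):
    a=np.radians(yaw);X=np.array([np.cos(a),np.sin(a),0]);Y=np.array([-X[1],X[0],0])
    t=np.radians(tilt);z=np.sin(t)*X+[0,0,-np.cos(t)];x=Y*(-1 if flip else 1);y=np.cross(z,x)
    return R.from_matrix(np.c_[x,y,z])
for name,yaw,c in(("stand",21.5,[.586,.314,.088]),("board",2.6,[.558,.036,.118])):
  for tilt in range(-90,91,15):
    for fl in(0,1):
      M=Tl(yaw,tilt,fl);p=np.array(c)+M.apply([0,0,.025])
      e,q=ik(p,M,q0)
      if e<.1: print(name,tilt,fl,round(e,3),q.round(2))
E
```

```text
[ 2.99437628e-04  2.66174428e-04 -7.75585492e-05]
stand -45 0 0.0 [-0.61  1.07  0.15  1.07 -0.21  1.8   1.51]
stand -45 1 0.0 [-0.86  1.19  0.75  1.1  -0.59  1.88 -1.33]
stand -30 0 0.0 [-0.63  0.91  0.15  1.29 -0.19  1.48  1.51]
stand -30 1 0.0 [-0.95  1.06  0.79  1.32 -0.62  1.58 -1.29]
stand -15 0 0.0 [-0.66  0.77  0.15  1.5  -0.16  1.14  1.5 ]
stand -15 1 0.0 [-1.06  0.95  0.85  1.54 -0.69  1.28 -1.23]
stand 0 0 0.0 [-0.7   0.65  0.16  1.71 -0.14  0.79  1.47]
stand 0 1 0.0 [-1.17  0.85  0.9   1.75 -0.81  0.96 -1.13]
stand 15 0 0.0 [-0.76  0.56  0.2   1.92 -0.11  0.42  1.43]
stand 15 1 0.0 [-1.19  0.72  0.81  1.94 -0.93  0.57 -1.01]
stand 30 0 0.0 [-0.52  0.53 -0.16  2.08  1.42  0.21 -0.06]
stand 30 1 0.02 [-0.53  0.53 -0.15  2.09  1.58  0.21  2.92]
stand 45 0 0.0 [-0.08  0.68 -0.73  2.19  2.25  0.69 -0.69]
stand 45 1 0.0 [-0.34  0.59 -0.42  2.21  2.38  0.57  2.2 ]
stand 60 0 0.0 [-0.28  0.73 -0.51  2.3   2.64  1.02 -1.14]
stand 60 1 0.0 [-0.51  0.69 -0.25  2.32  2.7   0.97  1.81]
stand 75 0 0.0 [-0.4   0.89 -0.39  2.34  2.81  1.45 -1.3 ]
stand 75 1 0.0 [-0.78  0.87  0.04  2.36  2
[... 394 characters left out ...]
 [-0.32  0.73  0.26  1.6  -0.19  1.36  1.63]
board -30 1 0.0 [-0.74  0.99  1.    1.63 -0.64  1.51 -1.06]
board -15 0 0.0 [-0.35  0.59  0.26  1.78 -0.19  1.06  1.62]
board -15 1 0.0 [-0.83  0.86  1.04  1.81 -0.72  1.23 -1.01]
board 0 0 0.0 [-0.38  0.47  0.26  1.97 -0.18  0.73  1.61]
board 0 1 0.0 [-0.91  0.72  1.04  2.   -0.81  0.91 -0.95]
board 15 0 0.0 [-0.41  0.38  0.25  2.15 -0.16  0.36  1.58]
board 15 1 0.0 [-0.97  0.61  1.02  2.18 -1.05  0.58 -0.74]
board 30 0 0.0 [ 0.14  0.37 -0.42  2.29  1.63  0.23 -0.17]
board 30 1 0.003 [ 0.08  0.36 -0.35  2.29  1.67  0.21  2.92]
board 45 0 0.007 [ 0.84  0.9  -1.37  2.4   2.14  0.99 -0.3 ]
board 45 1 0.007 [ 0.84  0.9  -1.37  2.4   2.14  0.99  2.84]
```

```bash
cat >> h.py <<'E'
def Tl(yaw,tilt,flip=0):
    a=np.radians(yaw);X=np.array([np.cos(a),np.sin(a),0]);Y=np.array([-X[1],X[0],0])
    t=np.radians(tilt);z=np.sin(t)*X+[0,0,-np.cos(t)];x=Y*(-1 if flip else 1);y=np.cross(z,x)
    return R.from_matrix(np.c_[x,y,z])
E
python3 - <<'E'
from h import *
import h
q0=np.array(bot.get_obs()["q"])
for tilt in(-48,-51,-54,-57,-60):
  M=Tl(21.5,tilt);p=np.array([.586,.314,.09])+M.apply([0,0,.025]);e,q=ik(p,M,q0);print("stand",tilt,round(e,3),q.round(2))
h.HI[4]=.6
for r in(.6,.65,.7,.75,.8,.85):
  for tilt in(20,25,30,35,40,45):
    M=Tl(-30,tilt);c=r*np.array([np.cos(-.524),np.sin(-.524),0]);p=c+[0,0,.03]+M.apply([0,0,.025]);e,q=ik(p,M,q0,4)
    print(r,tilt,round(e,3),q.round(2) if e<.05 else "")
    if e>.2:break
E
```

```text
stand -48 0.0 [-0.6   1.1   0.15  1.03 -0.22  1.86  1.51]
stand -51 0.031 [-0.54  1.1   0.01  1.01 -0.13  1.88  1.44]
stand -54 0.082 [-0.53  1.1   0.    1.01 -0.13  1.88  1.43]
stand -57 0.132 [-0.52  1.1  -0.01  1.02 -0.13  1.88  1.42]
stand -60 0.183 [-0.51  1.1  -0.02  1.02 -0.13  1.88  1.42]
0.6 20 0.0 [ 0.04  0.63  0.45  2.16 -1.33  0.21  2.7 ]
0.6 25 0.083 
0.6 30 0.167 
0.6 35 0.25 
0.65 20 0.0 [ 0.14  0.66  0.36  2.04 -0.92  0.21  2.31]
0.65 25 0.043 [ 0.07  0.67  0.43  2.07 -1.33  0.21  2.7 ]
0.65 30 0.126 
0.65 35 0.21 
0.7 20 0.0 [ 0.3   0.68  0.15  1.91 -0.26  0.22  1.7 ]
0.7 25 0.001 [ 0.1   0.71  0.42  1.98 -1.33  0.21  2.69]
0.7 30 0.085 
0.7 35 0.169 
0.7 40 0.252 
0.75 20 0.0 [ 0.3   0.74  0.18  1.78 -0.29  0.29  1.72]
0.75 25 0.0 [ 0.18  0.75  0.34  1.85 -0.91  0.21  2.29]
0.75 30 0.043 [ 0.12  0.76  0.41  1.88 -1.33  0.21  2.68]
0.75 35 0.127 
0.75 40 0.21 
0.8 20 0.0 [ 0.3   0.8   0.21  1.65 -0.31  0.37  1.73]
0.8 25 0.0 [ 0.33  0.78  0.15  1.71 -0.25  0.23  1.69]
0.8 30 0.0 [ 0.14  0.81  0.4   1.79 -1.33  0.21  2.67]
0.8 35 0.084 
0.8 40 0.167 
0.8 45 0.251 
0.85 20 0.0 [ 0.3   0.86  0.23  1.51 -0.32  0.45  1.73]
0.85 25 0.0 [ 0.32  0.84  0.18  1.58 -0.28  0.31  1.71]
0.85 30 0.0 [ 0.23  0.85  0.31  1.65 -0.86  0.21  2.22]
0.85 35 0.039 [ 0.16  0.86  0.4   1.69 -1.33  0.21  2.65]
0.85 40 0.123 
0.85 45 0.207
```

```bash
cat >> h.py <<'E'
SC=np.array([.586,.314]);SY=22.
def sg(back=0,tilt=-45,zg=.08,off=.009):
    a=np.radians(SY);X=np.array([np.cos(a),np.sin(a),0]);M=Tl(SY,tilt)
    c=np.r_[SC,zg]+off*X;return c+M.apply([0,0,.0235-back]),M
E
python3 - <<'E'
from h import *
q0=np.array(bot.get_obs()["q"])
p1,M=sg(.15);p2,_=sg(.06);p3,_=sg(0)
for p in(p1,p2,p3):print(p.round(4),ik(p,M,q0)[1].round(2))
plan([(p1+[0,0,.05],M,-1,50),(p2,M,-1,40)],deg=6)
for n in("top","side"):
    im=imaging.read_camera(n); cv2.imwrite(f"pics/{n}3.png",im[:,:,::-1])
E
```

```text
[0.6773 0.3509 0.1694] [-0.55  1.05  0.09  0.77 -0.16  1.88  1.46]
[0.6183 0.327  0.1058] [-0.55  1.09  0.06  0.9  -0.14  1.88  1.46]
[0.5789 0.3111 0.0634] [-0.61  1.09  0.16  1.03 -0.21  1.81  1.51]
[[35.0, 15.0, -0.0, 5.0, -0.9, -2.0, -1], [34.0, 15.0, -3.0, 5.0, -0.9, -2.1, -1], [33.0, 17.0, -4.0, 5.0, -0.8, -2.0, -1], [33.0, 17.0, -6.0, 5.0, -0.9, -2.1, -1], [32.0, 18.0, -8.0, 5.1, -0.9, -2.0, -1], [31.0, 18.0, -10.0, 5.0, -0.9, -2.1, -1], [30.0, 18.0, -13.0, 5.0, -0.9, -2.0, -1], [30.0, 18.0, -14.0, 5.0, -0.9, -2.0, -1]]
[[28.0, 18.0, -17.0, 5.0, -0.8, -2.1, -1], [0.0, 9.0, 31.0, -0.0, -0.0, 0.0, -1], [0.0, 9.0, 32.0, -0.0, -0.0, 0.0, -1], [0.0, 9.0, 31.0, -0.0, -0.0, 0.0, -1], [0.0, 9.0, 32.0, -0.0, -0.0, 0.0, -1], [0, 0, 0, 0, 0, 0, -1], [0, 0, 0, 0, 0, 0, -1], [0, 0, 0, 0, 0, 0, -1]]
end [0.6182 0.327  0.1052] [[-0.374, 0.656, -0.656], [0.927, 0.265, -0.264], [0.001, -0.707, -0.707]]
```

View pics/side3.png

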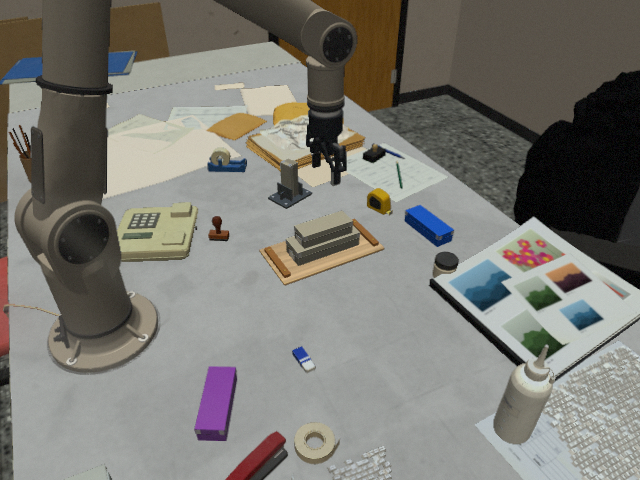

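The middle case sits squarely on the large one. I'll use a 41° tilt at the stand to keep joint 6 away from its limit.

```bash
python3 - <<'E'
from h import *
q0=np.array(bot.get_obs()["q"])
p1,M=sg(.13,-41);p2,_=sg(.06,-41);p3,_=sg(0,-41)
for p in(p1,p2,p3):
  e,q=ik(p,M,q0);print(p.round(4),round(e,4),q.round(2))
Mb=Tl(2.6,-49,1)
for dz in(0,.1):
  e,q=ik(np.array([.558,.036,.118+dz])+Mb.apply([0,0,.0235]),Mb,np.r_[q0[:6],-1.6]);print(round(e,4),q.round(2))
plan([(p1+[0,0,.05],M,-1,50),(p2,M,-1,40)],deg=6)
E
```

```text
[0.6591 0.3435 0.1604] 0.12 [-0.56  1.04  0.09  0.81 -0.16  1.88  1.46]
[0.6165 0.3263 0.1075] 0.0 [-0.6   1.08  0.18  0.92 -0.21  1.86  1.51]
[0.58   0.3116 0.0623] 0.0 [-0.61  1.05  0.16  1.09 -0.2   1.72  1.52]
0.0 [-0.28  0.92  0.24  1.39 -0.19  1.72 -1.51]
0.0 [-0.29  0.81  0.27  1.36 -0.18  1.86 -1.52]
[[38.0, 14.0, 1.0, 5.2, -0.9, -2.3, -1], [38.0, 15.0, -1.0, 5.2, -0.9, -2.3, -1], [36.0, 17.0, -3.0, 5.1, -0.9, -2.4, -1], [36.0, 18.0, -5.0, 5.2, -0.9, -2.3, -1], [36.0, 18.0, -7.0, 5.2, -0.9, -2.3, -1], [34.0, 20.0, -10.0, 5.2, -1.0, -2.3, -1], [33.0, 19.0, -12.0, 5.2, -0.9, -2.4, -1], [32.0, 20.0, -14.0, 5.2, -0.9, -2.3, -1]]
[[0.0, 11.0, 36.0, -0.0, 0.0, 0.0, -1], [0.0, 11.0, 36.0, -0.0, 0.0, 0.0, -1], [1.0, 11.0, 36.0, -0.0, 0.0, 0.0, -1], [0, 0, 0, 0, 0, 0, -1], [0, 0, 0, 0, 0, 0, -1], [0, 0, 0, 0, 0, 0, -1], [0, 0, 0, 0, 0, 0, -1], [0, 0, 0, 0, 0, 0, -1]]
end [0.6161 0.3267 0.1075] [[-0.375, 0.699, -0.609], [0.927, 0.283, -0.246], [-0.0, -0.657, -0.754]]
```

```bash
python3 - <<'E'
from h import *
q0=np.array(bot.get_obs()["q"])
p2,M=sg(.06,-41);M1=Tl(SY,-25);p1=np.array([.665,.345,.19])
for p,m in((p1,M1),(p2,M)):
  e,q=ik(p,m,q0);print(p.round(4),round(e,4),q.round(2))
plan([(p1,M1,-1,50),(p2,M,-1,35)],deg=6)
E
```

```text
[0.665 0.345 0.19 ] 0.0 [-0.62  0.92  0.2   0.94 -0.19  1.72  1.51]
[0.6165 0.3263 0.1075] 0.0 [-0.6   1.08  0.18  0.92 -0.21  1.86  1.51]
[[44.0, 17.0, 4.0, 3.7, -0.6, -2.7, -1], [43.0, 18.0, 3.0, 3.6, -0.7, -2.8, -1], [41.0, 21.0, 0.0, 3.7, -0.6, -2.7, -1], [41.0, 23.0, -1.0, 3.6, -0.7, -2.7, -1], [40.0, 25.0, -3.0, 3.7, -0.6, -2.8, -1], [38.0, 26.0, -5.0, 3.7, -0.7, -2.7, -1], [37.0, 28.0, -8.0, 3.6, -0.6, -2.7, -1], [0.0, -4.0, 32.0, 5.3, -0.0, -0.0, -1]]
[[1.0, -1.0, 33.0, 5.4, -0.0, -0.0, -1], [0.0, 2.0, 32.0, 5.3, -0.1, -0.0, -1], [0, 0, 0, 0, 0, 0, -1], [0, 0, 0, 0, 0, 0, -1], [0, 0, 0, 0, 0, 0, -1], [0, 0, 0, 0, 0, 0, -1], [0, 0, 0, 0, 0, 0, -1], [0, 0, 0, 0, 0, 0, -1]]
end [0.6168 0.3263 0.1078] [[-0.375, 0.7, -0.608], [0.927, 0.282, -0.246], [-0.001, -0.656, -0.755]]
```

{"name": "apply_moves", "arguments": {"increments": [[44, 17, 4, 3.7, -0.6, -2.7, -1], [43, 18, 3, 3.6, -0.7, -2.8, -1], [41, 21, 0, 3.7, -0.6, -2.7, -1], [41, 23, -1, 3.6, -0.7, -2.7, -1], [40, 25, -3, 3.7, -0.6, -2.8, -1], [38, 26, -5, 3.7, -0.7, -2.7, -1], [30, 28, -8, 3.6, -0.6, -2.7, -1], [0, 0, 0, 0, 0, 0, -1]]}}

```text
t: 21.35
eef_pos: [0.6675, 0.3439, 0.1833]
tool_rot: [-0.127, 0.543, 0.809, -0.187]
contact_force: [-0.3, 0.0, -1.0]
gripper_width: 0.997
```

```bash
python3 - <<'E'
from h import *
log()
p2,M=sg(.06,-41)
plan([(p2,M,-1,25)],deg=6)
E
```

```text
t 21.35 p [0.6675 0.3439 0.1833] jawyaw 112.24 z [-0.408 -0.164 -0.898] F [-0.3  0.  -1. ] w 0.997 q [-0.603  0.945  0.174  0.918 -0.181  1.742  1.502]
[[1.0, -4.0, 23.0, 3.7, 0.0, 0.1, -1], [0.0, -2.0, 23.0, 3.8, 0.0, 0.0, -1], [1.0, -1.0, 23.0, 3.7, 0.0, 0.1, -1], [1.0, 1.0, 23.0, 3.7, 0.0, 0.1, -1], [0, 0, 0, 0, 0, 0, -1], [0, 0, 0, 0, 0, 0, -1], [0, 0, 0, 0, 0, 0, -1], [0, 0, 0, 0, 0, 0, -1]]
end [0.6168 0.3266 0.1079] [[-0.374, 0.7, -0.608], [0.927, 0.282, -0.246], [-0.001, -0.656, -0.755]]
```

{"name": "apply_moves", "arguments": {"increments": [[1, -4, 23, 3.7, 0, 0.1, -1], [0, -2, 23, 3.8, 0, 0, -1], [1, -1, 23, 3.7, 0, 0.1, -1], [1, 1, 15, 3.7, 0, 0.1, -1], [0, 0, 0, 0, 0, 0, -1], [0, 0, 0, 0, 0, 0, -1], [0, 0, 0, 0, 0, 0, -1], [0, 0, 0, 0, 0, 0, -1]]}}

```text
t: 22.35
eef_pos: [0.6202, 0.3235, 0.1141]
tool_rot: [-0.197, 0.526, 0.774, -0.294]
contact_force: [-0.6, -0.1, 0.9]
gripper_width: 1.001
```

```bash
python3 - <<'E'
from h import *
log()
p3,M=sg(0,-41)
plan([(p3,M,-1,12)],deg=6)
for n in("top","side"):
    im=imaging.read_camera(n); cv2.imwrite(f"pics/{n}4.png",im[:,:,::-1])
a=cv2.imread("pics/side4.png")[140:220,240:350];cv2.imwrite("pics/s4c.png",cv2.resize(a,None,fx=7,fy=7,interpolation=cv2.INTER_CUBIC))
E
```

```text
t 22.35 p [0.6202 0.3235 0.1141] jawyaw 111.7 z [-0.613 -0.247 -0.75 ] F [-0.6 -0.1  0.9] w 1.001 q [-0.589  1.084  0.156  0.9   -0.2    1.888  1.494]
[[0.7, 0.5, 11.1, -0.1, -0.0, -0.1, -1], [0.6, 0.5, 11.0, -0.0, -0.0, -0.0, -1], [0.7, 0.5, 11.1, -0.1, -0.0, -0.1, -1], [0.7, 0.4, 11.1, -0.1, -0.0, -0.1, -1], [0.7, 0.5, 11.1, -0.0, -0.0, -0.0, -1], [0.6, 0.4, 11.0, -0.1, -0.0, -0.1, -1], [0, 0, 0, 0, 0, 0, -1], [0, 0, 0, 0, 0, 0, -1]]
end [0.58   0.3116 0.0623] [[-0.375, 0.7, -0.608], [0.927, 0.283, -0.245], [0.0, -0.656, -0.755]]
```

View pics/s4c.png

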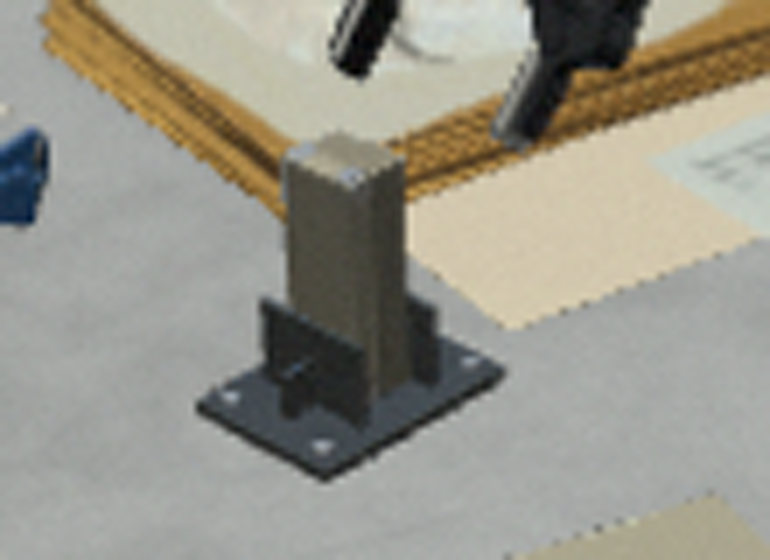

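The side crop shows the fingers poised on both sides of the standing case, with tips at about (350,70) and (515,140). I'll advance.

{"name": "apply_moves", "arguments": {"increments": [[2, 1, 11, 0, 0, 0, -1], [1, 1, 12, 0, 0, 0, -1], [1, 0.5, 12, 0, 0, 0, -1], [0, 0.5, 12, 0, 0, 0, -1], [0, 0, 10, 0, 0, 0, -1], [0, 0, 5, 0, 0, 0, -1], [0, 0, 0, 0, 0, 0, -1], [0, 0, 0, 0, 0, 0, -1]]}}

```text
t: 23.45
eef_pos: [0.5793, 0.3119, 0.0618]
tool_rot: [-0.197, 0.525, 0.774, -0.294]
contact_force: [0.6, -0.9, 0.2]
gripper_width: 0.999
```

```bash
python3 - <<'E'
from h import *
log()
p3,M=sg(0,-41)
plan([(p3,M,-1,12)],deg=6)
for n in("top","side"):
    im=imaging.read_camera(n); cv2.imwrite(f"pics/{n}5.png",im[:,:,::-1])
a=cv2.imread("pics/side5.png")[140:220,240:350];cv2.imwrite("pics/s5c.png",cv2.resize(a,None,fx=7,fy=7,interpolation=cv2.INTER_CUBIC))
E
```

```text
t 23.45 p [0.5793 0.3119 0.0618] jawyaw 111.72 z [-0.614 -0.248 -0.749] F [ 0.6 -0.9  0.2] w 0.999 q [-0.607  1.055  0.144  1.085 -0.196  1.733  1.502]
[[-0.6, 0.1, -0.7, -0.5, -0.0, -0.4, -1], [0, 0, 0, 0, 0, 0, -1], [0, 0, 0, 0, 0, 0, -1], [0, 0, 0, 0, 0, 0, -1], [0, 0, 0, 0, 0, 0, -1], [0, 0, 0, 0, 0, 0, -1], [0, 0, 0, 0, 0, 0, -1], [0, 0, 0, 0, 0, 0, -1]]
end [0.58   0.3115 0.0623] [[-0.375, 0.7, -0.608], [0.927, 0.283, -0.246], [0.0, -0.655, -0.755]]
```

View pics/s5c.png

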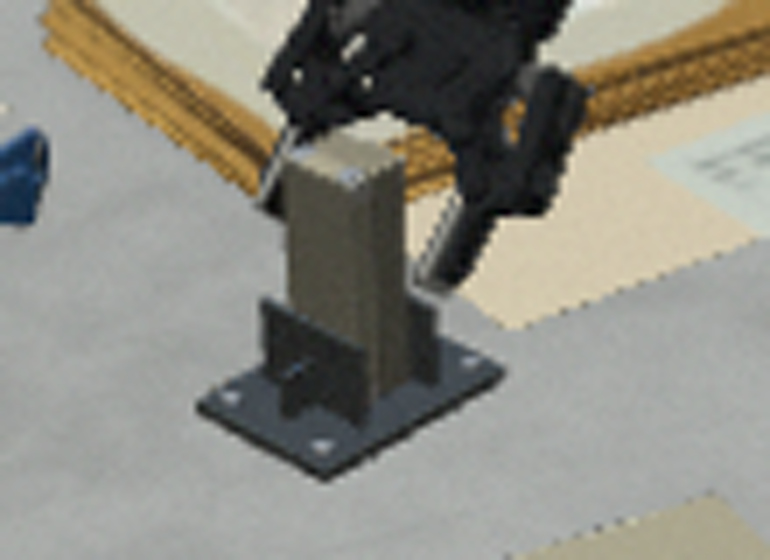

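{"name": "apply_moves", "arguments": {"increments": [[0, 0, 0, 0, 0, 0, 1], [0, 0, 0, 0, 0, 0, 1], [0, 0, 0, 0, 0, 0, 1], [0, 0, 0, 0, 0, 0, 1], [0, 0, 0, 0, 0, 0, 1], [0, 0, 0, 0, 0, 0, 1], [0, 0, 0, 0, 0, 0, 1], [0, 0, 0, 0, 0, 0, 1]], "grip_force": 60}}

```text
t: 24.55
eef_pos: [0.5799, 0.3122, 0.0623]
tool_rot: [-0.197, 0.526, 0.774, -0.293]
contact_force: [-0.3, 0.9, 0.1]
gripper_width: 0.463
```

```bash
python3 - <<'E'
from h import *
log()
p,M=cur()
plan([(p+[0,0,.075],M,1,14)])
E
```

```text
t 24.55 p [0.5799 0.3122 0.0623] jawyaw 111.72 z [-0.613 -0.247 -0.75 ] F [-0.3  0.9  0.1] w 0.463 q [-0.607  1.055  0.144  1.084 -0.196  1.733  1.502]
[[-0.0, -8.3, -9.4, 0.0, 0.0, 0.0, 1], [-0.1, -8.2, -9.4, 0.0, 0.0, 0.0, 1], [-0.0, -8.3, -9.3, 0.0, 0.0, 0.0, 1], [-0.1, -8.2, -9.4, 0.0, 0.0, 0.0, 1], [-0.0, -8.3, -9.4, 0.0, 0.0, 0.0, 1], [-0.1, -8.3, -9.4, 0.0, 0.0, 0.0, 1], [0, 0, 0, 0, 0, 0, 1], [0, 0, 0, 0, 0, 0, 1]]
end [0.5799 0.3122 0.1374] [[-0.37, 0.698, -0.613], [0.929, 0.275, -0.247], [-0.004, -0.661, -0.75]]
```

{"name": "apply_moves", "arguments": {"increments": [[0, -8.3, -9.4, 0, 0, 0, 1], [0, -8.3, -9.4, 0, 0, 0, 1], [0, -8.3, -9.4, 0, 0, 0, 1], [0, -8.3, -9.4, 0, 0, 0, 1], [0, -8.3, -9.4, 0, 0, 0, 1], [0, -8.3, -9.4, 0, 0, 0, 1], [0, 0, 0, 0, 0, 0, 1], [0, 0, 0, 0, 0, 0, 1]]}}

```text
t: 25.55
eef_pos: [0.5801, 0.3125, 0.1432]
tool_rot: [-0.196, 0.526, 0.774, -0.293]
contact_force: [-1.0, -0.6, -2.3]
gripper_width: 0.461
```

```bash
python3 - <<'E'
from h import *
log()
for n in("top","side"):
    im=imaging.read_camera(n); cv2.imwrite(f"pics/{n}6.png",im[:,:,::-1])
a=cv2.imread("pics/side6.png")[110:220,240:350];cv2.imwrite("pics/s6c.png",cv2.resize(a,None,fx=5,fy=5,interpolation=cv2.INTER_CUBIC))
E
```

```text
t 25.55 p [0.5801 0.3125 0.1432] jawyaw 111.71 z [-0.611 -0.247 -0.752] F [-1.  -0.6 -2.3] w 0.461 q [-0.61   0.972  0.152  1.063 -0.193  1.834  1.492]
```

View pics/s6c.png

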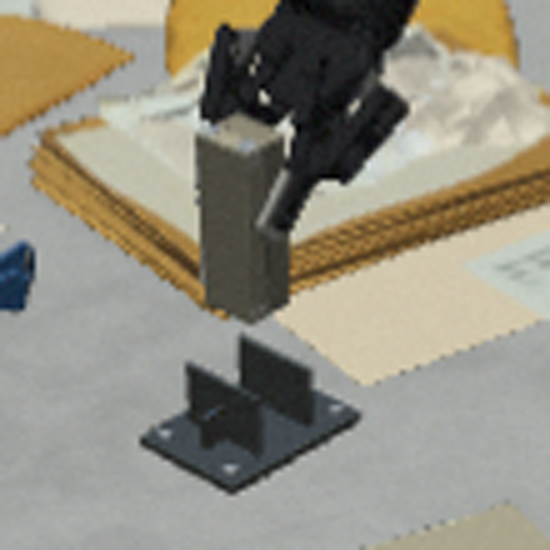

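```bash
python3 - <<'E'
import cv2
a=cv2.imread("pics/top6.png")[165:290,255:405];cv2.imwrite("pics/t6c.png",cv2.resize(a,None,fx=5,fy=5,interpolation=cv2.INTER_CUBIC))
a=cv2.imread("pics/side6.png")[200:290,250:395];cv2.imwrite("pics/s6b.png",cv2.resize(a,None,fx=5,fy=5,interpolation=cv2.INTER_CUBIC))
E
```

```text
(no output)
```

View pics/t6c.png

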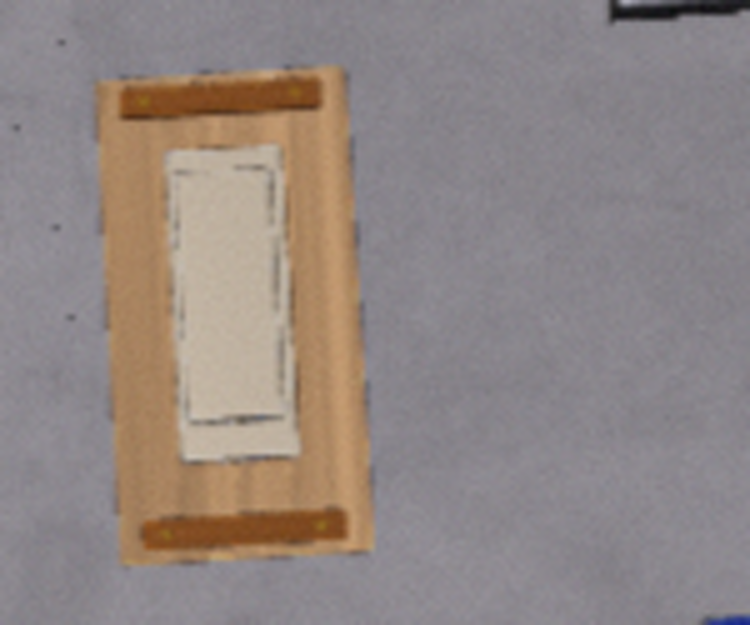

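View pics/s6b.png

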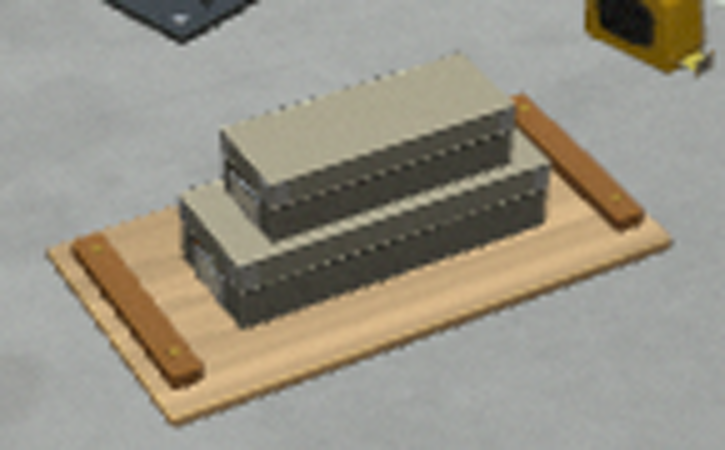

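The mid case is inside the large one's outline in both views. Its top-face corners in the top crop are about (174,172), (269,166), (284,415) and (190,422). Next I'll work out the final pose.

```bash
cat >> h.py <<'E'
MG=R.from_quat([.526,.774,-.293,-.1965]);PG=np.array([.5799,.3122,.0623])
_j=MG.apply([1,0,0]);_Y=np.r_[_j[:2],0];_Y/=np.linalg.norm(_Y);_X=np.cross(_Y,[0,0,1.])
RC0=R.from_matrix(np.c_[_X,_Y,[0,0,1.]])
REL=RC0.inv()*MG              # tool in case
_c=MG.inv().apply(np.r_[SC,.063]-PG);_c[0]=0
CT=_c                          # small_mid in tool frame
def fin(center,yaw):
    a=np.radians(yaw);bx=np.array([np.cos(a),np.sin(a),0]);X=np.array([0,0,1.]);Y=np.cross(bx,X)
    M=R.from_matrix(np.c_[X,Y,bx])*REL
    return np.array(center)-M.apply(CT),M
E
python3 - <<'E'
from h import *
x,r=fit(.14,.054,[("top",.093,ucrop([(174,172),(269,166),(284,415),(190,422)],255,165,5)),("side",.093,ucrop([(462,52),(514,101),(270,188),(222,130)],250,200,5))],[.55,.03,0]);print(x.round(4),np.degrees(x[2]).round(2),r.round(2).tolist())
x,r=fit(.18,.068,[("top",.055,ucrop([(166,150),(281,145),(299,457),(183,460)],255,165,5))],[.55,.03,0]);print(x.round(4),np.degrees(x[2]).round(2))
print("CT",CT,"tilt rel",REL.as_matrix().round(3).tolist())
q0=np.array(bot.get_obs()["q"])
for dz in(0,.04,.08):
  p,M=fin([.558,.0357,.110+dz],2.6);e,q=ik(p,M,np.r_[q0[:6],-1.6]);print(dz,p.round(4),M.as_matrix()[:,2].round(3),round(e,4),q.round(2))
E
```

```text
[0.5581 0.0353 0.0575] 3.29 [[-0.32, 0.53], [-0.13, 0.39], [0.26, 0.27], [-0.27, 0.23], [0.16, -0.25], [0.97, 0.58], [0.54, -0.31], [-0.11, -0.26]]
[0.5577 0.0352 0.0438] 2.51
CT [ 0.          0.00429668 -0.00470497] tilt rel [[0.0, 0.751, -0.66], [1.0, -0.003, -0.003], [-0.004, -0.66, -0.751]]
0 [0.5573 0.0357 0.1037] [-0.75  -0.031 -0.66 ] 0.0 [-0.28  0.94  0.27  1.34 -0.21  1.75 -1.5 ]
0.04 [0.5573 0.0357 0.1437] [-0.75  -0.031 -0.66 ] 0.0 [-0.29  0.89  0.27  1.33 -0.2   1.8  -1.5 ]
0.08 [0.5573 0.0357 0.1837] [-0.75  -0.031 -0.66 ] 0.0 [-0.29  0.85  0.28  1.31 -0.19  1.86 -1.51]
```

```bash
python3 - <<'E'
from h import *
q0=np.array(bot.get_obs()["q"])
M1=Tl(14,-35)*R.from_euler("z",np.pi/2);p1=np.array([.575,.19,.20])
p2,M2=fin([.558,.0355,.110+.055],2.9)
q=q0
for s,e_ in (((cur()[0],cur()[1]),(p1,M1)),((p1,M1),(p2,M2))):
  rv=(s[1].inv()*e_[1]).as_rotvec();print("rv",np.degrees(rv).round(1))
  for k in(.25,.5,.75,1):
    e,q=ik(s[0]+(e_[0]-s[0])*k,s[1]*R.from_rotvec(rv*k),q,3);print(round(e,4),q.round(2))
plan([(p1,M1,1,40),(p2,M2,1,40)],deg=9)
E
```

```text
rv [-1.   8.9 95.8]
0.0 [-0.63  0.93  0.27  1.13 -0.26  1.81  1.16]
0.0 [-0.65  0.89  0.39  1.2  -0.32  1.79  0.84]
0.0 [-0.69  0.86  0.52  1.27 -0.36  1.77  0.52]
0.0 [-0.74  0.84  0.66  1.33 -0.4   1.74  0.2 ]
rv [ -4.9 -17.   97.8]
0.0 [-0.75  0.92  0.77  1.33 -0.43  1.8  -0.11]
0.0 [-0.73  1.    0.89  1.34 -0.48  1.86 -0.41]
0.0 [-0.64  1.01  0.83  1.34 -0.45  1.88 -0.81]
0.0 [-0.54  1.    0.77  1.35 -0.43  1.88 -1.22]
[[-10.0, -7.0, -1.0, -0.1, 0.8, 8.7, 1], [-11.0, -5.0, -1.0, -0.1, 0.8, 8.7, 1], [-12.0, -3.0, -1.0, -0.1, 0.8, 8.7, 1], [-12.0, -2.0, -1.0, -0.1, 0.8, 8.7, 1], [-12.0, 0.0, -2.0, -0.1, 0.8, 8.7, 1], [-12.0, 2.0, -2.0, -0.0, 0.8, 8.7, 1], [-12.0, 4.0, -1.0, -0.1, 0.9, 8.7, 1], [-10.0, 6.0, -2.0, -0.1, 0.8, 8.8, 1]]
[[-10.0, 7.0, -3.0, -0.1, 0.8, 8.7, 1], [-9.0, 9.0, -2.0, -0.1, 0.8, 8.7, 1], [-7.0, 9.0, -2.0, -0.1, 0.8, 8.7, 1], [-2.0, 12.0, 5.0, -0.4, -1.4, 8.2, 1], [0.0, 12.0, 6.0, -0.4, -1.4, 8.1, 1], [2.0, 12.0, 5.0, -0.4, -1.4, 8.2, 1], [4.0, 12.0, 6.0, -0.4, -1.5, 8.1, 1], [6.0, 11.0, 6.0, -0.4, -1.4, 8.2, 1]]
[[7.0, 10.0, 5.0, -0.4, -1.4, 8.1, 1], [9.0, 8.0, 5.0, -0.4, -1.4, 8.2, 1], [10.0, 8.0, 5.0, -0.4, -1.4, 8.1, 1], [11.0, 6.0, 5.0, -0.4, -1.4, 8.2, 1], [11.0, 4.0, 5.0, -0.5, -1.4, 8.1, 1], [13.0, 2.0, 5.0, -0.4, -1.4, 8.2, 1], [13.0, 1.0, 4.0, -0.4, -1.5, 8.1, 1], [0, 0, 0, 0, 0, 0, 1]]
end [0.5572 0.0352 0.1584] [[0.046, -0.659, -0.751], [-0.999, -0.031, -0.034], [-0.001, 0.752, -0.66]]
```

{"name": "apply_moves", "arguments": {"increments": [[-10, -7, -1, 0, 0.8, 8.7, 1], [-11, -5, -1, 0, 0.8, 8.7, 1], [-12, -3, -1, 0, 0.8, 8.7, 1], [-12, -2, -1, 0, 0.8, 8.7, 1], [-12, 0, -2, 0, 0.8, 8.7, 1], [-12, 2, -2, 0, 0.8, 8.7, 1], [-12, 4, -1, 0, 0.9, 8.7, 1], [-10, 6, -2, 0, 0.8, 8.8, 1]]}}

```text
t: 26.65
eef_pos: [0.5725, 0.2226, 0.18]
tool_rot: [-0.03, 0.893, 0.306, -0.327]
contact_force: [-0.6, 0.8, -1.9]
gripper_width: 0.463
```

```bash
python3 - <<'E'
from h import *
log()
M1=Tl(14,-35)*R.from_euler("z",np.pi/2);p1=np.array([.575,.19,.20])
p2,M2=fin([.558,.0355,.110+.055],2.9)
plan([(p1,M1,1,40),(p2,M2,1,40)],deg=9)
E
```

```text
t 26.65 p [0.5725 0.2226 0.18  ] jawyaw 43.47 z [-0.603 -0.147 -0.784] F [-0.6  0.8 -1.9] w 0.463 q [-0.684  0.873  0.506  1.265 -0.366  1.776  0.51 ]
[[-9.0, 8.0, -4.0, -0.3, 1.1, 8.0, 1], [-9.0, 8.0, -4.0, -0.3, 1.1, 7.9, 1], [-6.0, 10.0, -5.0, -0.3, 1.1, 8.0, 1], [-2.0, 12.0, 5.0, -0.4, -1.4, 8.2, 1], [0.0, 12.0, 6.0, -0.4, -1.4, 8.1, 1], [2.0, 12.0, 6.0, -0.4, -1.5, 8.2, 1], [4.0, 12.0, 5.0, -0.4, -1.4, 8.1, 1], [6.0, 11.0, 6.0, -0.4, -1.4, 8.2, 1]]
[[7.0, 10.0, 5.0, -0.4, -1.4, 8.1, 1], [8.0, 9.0, 6.0, -0.4, -1.4, 8.2, 1], [10.0, 7.0, 5.0, -0.5, -1.4, 8.1, 1], [11.0, 6.0, 5.0, -0.4, -1.5, 8.2, 1], [12.0, 4.0, 5.0, -0.4, -1.4, 8.1, 1], [13.0, 3.0, 4.0, -0.4, -1.4, 8.2, 1], [12.0, 0.0, 4.0, -0.4, -1.4, 8.1, 1], [0, 0, 0, 0, 0, 0, 1]]
end [0.5577 0.0358 0.1587] [[0.048, -0.659, -0.75], [-0.999, -0.032, -0.036], [-0.0, 0.751, -0.66]]
```

{"name": "apply_moves", "arguments": {"increments": [[-9, 8, -4, -0.3, 1.1, 8, 1], [-9, 8, -4, -0.3, 1.1, 7.9, 1], [-6, 10, -5, -0.3, 1.1, 8, 1], [-2, 12, 5, -0.4, -1.4, 8.2, 1], [0, 12, 6, -0.4, -1.4, 8.1, 1], [2, 12, 6, -0.4, -1.5, 8.2, 1], [4, 12, 5, -0.4, -1.4, 8.1, 1], [6, 11, 6, -0.4, -1.4, 8.2, 1]]}}

```text
t: 27.65
eef_pos: [0.5646, 0.1252, 0.1813]
tool_rot: [0.166, 0.902, -0.234, -0.322]
contact_force: [-0.1, -0.4, -2.0]
gripper_width: 0.463
```

```bash
python3 - <<'E'
from h import *
log()
p2,M2=fin([.558,.0355,.110+.05],2.9)
plan([(p2,M2,1,40)],deg=9)
E
```

```text
t 27.65 p [0.5646 0.1252 0.1813] jawyaw -37.71 z [-0.658 -0.149 -0.738] F [-0.1 -0.4 -2. ] w 0.463 q [-0.735  0.966  0.839  1.342 -0.456  1.842 -0.348]
[[8.0, 9.0, 6.0, -0.4, -1.3, 7.9, 1], [9.0, 8.0, 5.0, -0.4, -1.4, 7.9, 1], [11.0, 7.0, 5.0, -0.4, -1.3, 7.8, 1], [11.0, 5.0, 5.0, -0.4, -1.4, 7.9, 1], [13.0, 3.0, 5.0, -0.4, -1.3, 7.9, 1], [12.0, 2.0, 4.0, -0.5, -1.4, 7.9, 1], [13.0, -0.0, 4.0, -0.4, -1.3, 7.9, 1], [0, 0, 0, 0, 0, 0, 1]]
end [0.5575 0.0355 0.1539] [[0.047, -0.659, -0.751], [-0.999, -0.03, -0.036], [0.001, 0.752, -0.66]]
```

{"name": "apply_moves", "arguments": {"increments": [[8, 9, 6, -0.4, -1.3, 7.9, 1], [9, 8, 5, -0.4, -1.4, 7.9, 1], [11, 7, 5, -0.4, -1.3, 7.8, 1], [11, 5, 5, -0.4, -1.4, 7.9, 1], [13, 3, 5, -0.4, -1.3, 7.9, 1], [12, 2, 4, -0.5, -1.4, 7.9, 1], [10, 0, 3, -0.4, -1.3, 7.9, 1], [0, 0, 0, 0, 0, 0, 1]]}}

```text
t: 28.65
eef_pos: [0.5555, 0.0383, 0.1489]
tool_rot: [0.303, 0.648, -0.638, -0.285]
contact_force: [0.6, 0.3, -1.5]
gripper_width: 0.46
```

```bash
python3 - <<'E'
from h import *
log()
p2,M2=fin([.558,.0355,.110+.02],2.9)
plan([(p2,M2,1,12)],deg=9)
for n in("top","side"):
    im=imaging.read_camera(n); cv2.imwrite(f"pics/{n}7.png",im[:,:,::-1])
a=cv2.imread("pics/side7.png")[170:290,250:395];cv2.imwrite("pics/s7b.png",cv2.resize(a,None,fx=5,fy=5,interpolation=cv2.INTER_CUBIC))
E
```

```text
t 28.65 p [0.5555 0.0383 0.1489] jawyaw -88.64 z [-0.757 -0.029 -0.653] F [ 0.6  0.3 -1.5] w 0.46 q [-0.592  1.069  0.887  1.352 -0.503  1.906 -1.17 ]
[[0.8, -6.8, 5.1, 0.2, 0.1, -0.5, 1], [0.9, -6.7, 5.1, 0.1, 0.1, -0.6, 1], [0.9, -6.7, 5.1, 0.2, 0.1, -0.5, 1], [0, 0, 0, 0, 0, 0, 1], [0, 0, 0, 0, 0, 0, 1], [0, 0, 0, 0, 0, 0, 1], [0, 0, 0, 0, 0, 0, 1], [0, 0, 0, 0, 0, 0, 1]]
end [0.5572 0.0355 0.1237] [[0.046, -0.659, -0.751], [-0.999, -0.031, -0.034], [-0.0, 0.751, -0.66]]
```

View pics/s7b.png

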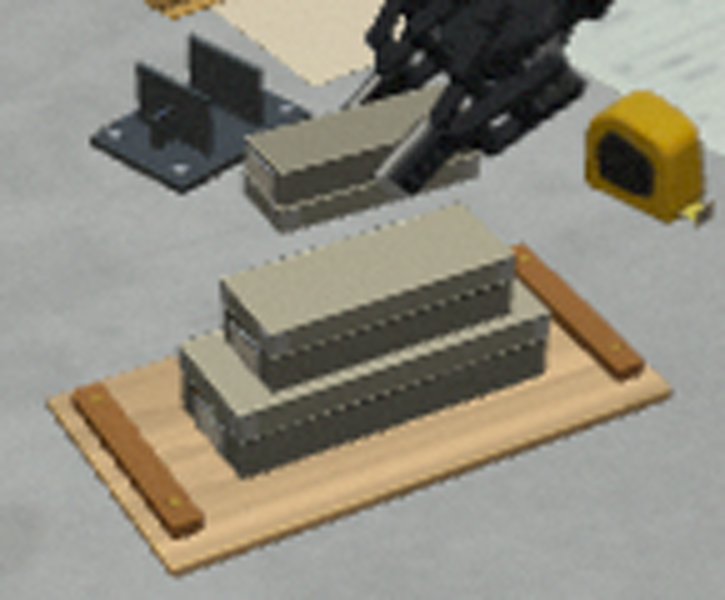

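{"name": "apply_moves", "arguments": {"increments": [[2, -6.8, 5.1, 0.3, 0.1, -1, 1], [1, -6.7, 5.1, 0.2, 0.1, -0.6, 1], [0, -5, 4, 0, 0, 0, 1], [0, -2, 2, 0, 0, 0, 1], [0, 0, 0, 0, 0, 0, 1], [0, 0, 0, 0, 0, 0, 1], [0, 0, 0, 0, 0, 0, 1], [0, 0, 0, 0, 0, 0, 1]]}}

```text
t: 29.75
eef_pos: [0.5578, 0.0393, 0.1212]
tool_rot: [0.296, 0.664, -0.625, -0.285]
contact_force: [0.1, 0.4, -2.2]
gripper_width: 0.456
```

```bash
python3 - <<'E'
from h import *
log()
p2,M2=fin([.558,.0355,.110+.006],2.9)
plan([(p2,M2,1,12)],deg=9)
im=imaging.read_camera("side"); cv2.imwrite("pics/side8.png",im[:,:,::-1])
a=cv2.imread("pics/side8.png")[170:290,250:395];cv2.imwrite("pics/s8b.png",cv2.resize(a,None,fx=5,fy=5,interpolation=cv2.INTER_CUBIC))
E
```

```text
t 29.75 p [0.5578 0.0393 0.1212] jawyaw -86.73 z [-0.749 -0.037 -0.662] F [ 0.1  0.4 -2.2] w 0.456 q [-0.587  1.092  0.863  1.358 -0.514  1.861 -1.138]
[[3.9, -8.2, 8.1, -0.1, -0.1, 0.8, 1], [0, 0, 0, 0, 0, 0, 1], [0, 0, 0, 0, 0, 0, 1], [0, 0, 0, 0, 0, 0, 1], [0, 0, 0, 0, 0, 0, 1], [0, 0, 0, 0, 0, 0, 1], [0, 0, 0, 0, 0, 0, 1], [0, 0, 0, 0, 0, 0, 1]]
end [0.5573 0.0355 0.1096] [[0.047, -0.66, -0.75], [-0.999, -0.031, -0.035], [0.0, 0.751, -0.66]]
```

View pics/s8b.png

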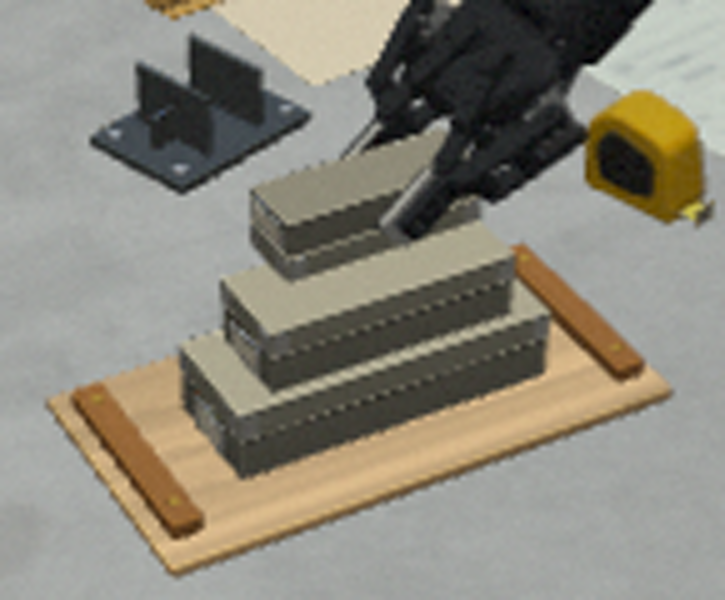

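{"name": "apply_moves", "arguments": {"increments": [[3.5, -2, 2, 0, 0, 0.8, 1], [1, -3, 2.6, 0, 0, 0, 1], [0, -2.2, 2, 0, 0, 0, 1], [0, -1.5, 1.3, 0, 0, 0, 1], [0, 0, 0, 0, 0, 0, 1], [0, 0, 0, 0, 0, 0, 1], [0, 0, 0, 0, 0, 0, 1], [0, 0, 0, 0, 0, 0, 1]]}}

```text
t: 30.8
eef_pos: [0.5578, 0.0345, 0.1086]
tool_rot: [0.298, 0.659, -0.629, -0.283]
contact_force: [0.6, -0.0, -1.1]
gripper_width: 0.46
```

```bash
python3 - <<'E'
from h import *
log()
p2,M2=fin([.558,.0355,.110],2.9)
plan([(p2,M2,1,12)],deg=9)
E
```

```text
t 30.8 p [0.5578 0.0345 0.1086] jawyaw -87.3 z [-0.749 -0.037 -0.662] F [ 0.6 -0.  -1.1] w 0.46 q [-0.581  1.109  0.862  1.361 -0.521  1.845 -1.144]
[[-1.0, -3.3, 3.6, -0.1, -0.1, -0.1, 1], [0, 0, 0, 0, 0, 0, 1], [0, 0, 0, 0, 0, 0, 1], [0, 0, 0, 0, 0, 0, 1], [0, 0, 0, 0, 0, 0, 1], [0, 0, 0, 0, 0, 0, 1], [0, 0, 0, 0, 0, 0, 1], [0, 0, 0, 0, 0, 0, 1]]
end [0.5573 0.0354 0.1037] [[0.047, -0.66, -0.75], [-0.999, -0.031, -0.035], [-0.0, 0.751, -0.66]]
```

{"name": "apply_moves", "arguments": {"increments": [[-1, -1, 0.9, 0, 0, 0, 1], [0, -0.8, 0.7, 0, 0, 0, 1], [0, -0.7, 0.6, 0, 0, 0, 1], [0, -0.5, 0.4, 0, 0, 0, 1], [0, -0.4, 0.3, 0, 0, 0, 1], [0, 0, 0, 0, 0, 0, 1], [0, 0, 0, 0, 0, 0, 1], [0, 0, 0, 0, 0, 0, 1]]}}

```text
t: 31.8
eef_pos: [0.5579, 0.0356, 0.1038]
tool_rot: [0.298, 0.659, -0.629, -0.283]
contact_force: [0.1, 0.6, -1.9]
gripper_width: 0.461
```

```bash
python3 - <<'E'
from h import *
log()
im=imaging.read_camera("side"); cv2.imwrite("pics/side9.png",im[:,:,::-1])
a=cv2.imread("pics/side9.png")[190:260,280:370];cv2.imwrite("pics/s9b.png",cv2.resize(a,None,fx=8,fy=8,interpolation=cv2.INTER_CUBIC))
E
```

```text
t 31.8 p [0.5579 0.0356 0.1038] jawyaw -87.3 z [-0.749 -0.037 -0.662] F [ 0.1  0.6 -1.9] w 0.461 q [-0.582  1.114  0.86   1.361 -0.524  1.84  -1.145]
```

View pics/s9b.png

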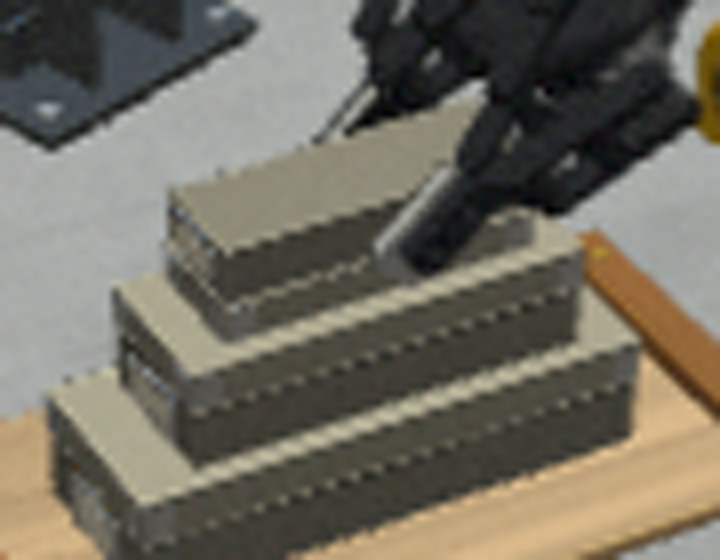

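Nearly touching, with the fingertips still clear of the mid case. Small steps from here.

{"name": "apply_moves", "arguments": {"increments": [[0, -0.5, 0.4, 0, 0, 0, 1], [0, -0.4, 0.4, 0, 0, 0, 1], [0, -0.3, 0.3, 0, 0, 0, 1], [0, -0.3, 0.2, 0, 0, 0, 1], [0, 0, 0, 0, 0, 0, 1], [0, 0, 0, 0, 0, 0, 1], [0, 0, 0, 0, 0, 0, 1], [0, 0, 0, 0, 0, 0, 1]]}}

```text
t: 32.85
eef_pos: [0.558, 0.0356, 0.1027]
tool_rot: [0.298, 0.659, -0.629, -0.283]
contact_force: [-0.5, 0.1, -0.2]
gripper_width: 0.461
```

```bash
python3 - <<'E'
from h import *
log()
E
```

```text
t 32.85 p [0.558  0.0356 0.1027] jawyaw -87.3 z [-0.749 -0.037 -0.662] F [-0.5  0.1 -0.2] w 0.461 q [-0.581  1.115  0.859  1.361 -0.525  1.839 -1.145]
```

{"name": "apply_moves", "arguments": {"increments": [[0, -0.3, 0.3, 0, 0, 0, 1], [0, -0.3, 0.3, 0, 0, 0, 1], [0, 0, 0, 0, 0, 0, 1], [0, 0, 0, 0, 0, 0, 1], [0, 0, 0, 0, 0, 0, 1], [0, 0, 0, 0, 0, 0, 1], [0, 0, 0, 0, 0, 0, 1], [0, 0, 0, 0, 0, 0, 1]]}}

```text
t: 33.85
eef_pos: [0.5579, 0.0355, 0.1027]
tool_rot: [0.298, 0.659, -0.629, -0.283]
contact_force: [0.0, 0.2, 2.1]
gripper_width: 0.462
```

```bash
python3 - <<'E'
from h import *
log()
E
```

```text
t 33.85 p [0.5579 0.0355 0.1027] jawyaw -87.32 z [-0.749 -0.036 -0.661] F [0.  0.2 2.1] w 0.462 q [-0.581  1.115  0.858  1.361 -0.525  1.84  -1.146]
```

{"name": "apply_moves", "arguments": {"increments": [[0, 0, 0, 0, 0, 0, -1], [0, 0, 0, 0, 0, 0, -1], [0, 0, 0, 0, 0, 0, -1], [0, 0, -8, 0, 0, 0, -1], [0, 0, -15, 0, 0, 0, -1], [0, 0, -15, 0, 0, 0, -1], [0, 0, -15, 0, 0, 0, -1], [0, 0, 0, 0, 0, 0, -1]]}}

```text
t: 34.85
eef_pos: [0.5999, 0.0372, 0.139]
tool_rot: [0.299, 0.659, -0.63, -0.283]
contact_force: [0.6, 0.1, 0.4]
gripper_width: 0.997
```

```bash
python3 - <<'E'
from h import *
log()
im=imaging.read_camera("side"); cv2.imwrite("pics/side10.png",im[:,:,::-1])
a=cv2.imread("pics/side10.png")[170:290,250:395];cv2.imwrite("pics/s10b.png",cv2.resize(a,None,fx=5,fy=5,interpolation=cv2.INTER_CUBIC))
E
```

```text
t 34.85 p [0.5999 0.0372 0.139 ] jawyaw -87.31 z [-0.749 -0.038 -0.662] F [0.6 0.1 0.4] w 0.997 q [-0.461  1.055  0.676  1.204 -0.417  1.911 -1.288]
```

View pics/s10b.png

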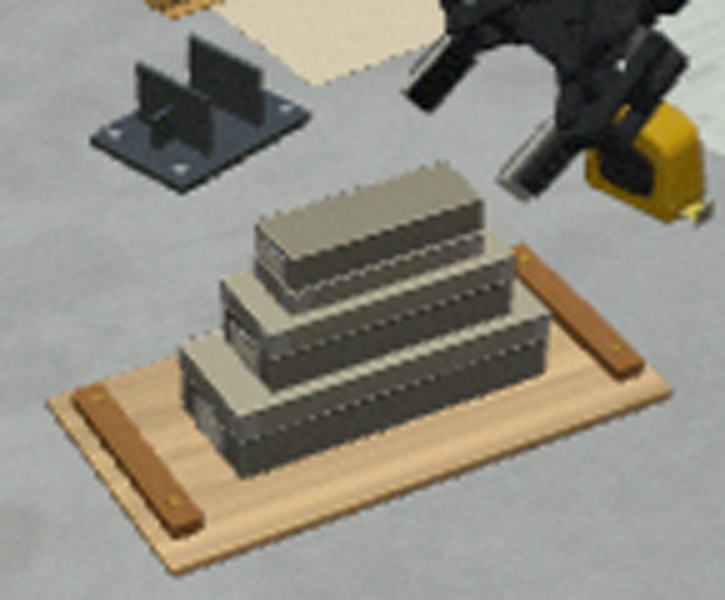

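{"name": "apply_moves", "arguments": {"increments": [[0, 0, -5, 6, 0, 0, -1], [0, 5, -8, 8, 0, 0, -1], [0, 10, -15, 8, 0, 0, -1], [0, 10, -25, 8, 0, 0, -1], [0, 10, -30, 6, 0, 0, -1], [0, 5, -30, 0, 0, 0, -1], [0, 0, 0, 0, 0, 0, -1], [0, 0, 0, 0, 0, 0, -1]]}}

```text
t: 35.9
eef_pos: [0.6027, 0.0381, 0.2544]
tool_rot: [0.078, 0.719, -0.687, -0.072]
contact_force: [0.2, -0.5, -0.6]
gripper_width: 0.998
```

```bash
python3 - <<'E'
from h import *
log()
for n in("top","side"):
    im=imaging.read_camera(n); cv2.imwrite(f"pics/{n}11.png",im[:,:,::-1])
a=cv2.imread("pics/top11.png")[150:290,255:405];cv2.imwrite("pics/t11c.png",cv2.resize(a,None,fx=5,fy=5,interpolation=cv2.INTER_CUBIC))
a=cv2.imread("pics/side11.png")[190:260,280:370];cv2.imwrite("pics/s11b.png",cv2.resize(a,None,fx=8,fy=8,interpolation=cv2.INTER_CUBIC))
E
```

```text
t 35.9 p [0.6027 0.0381 0.2544] jawyaw -87.36 z [-0.21  -0.013 -0.978] F [ 0.2 -0.5 -0.6] w 0.998 q [-0.707  0.583  0.841  1.583 -0.397  1.388 -1.314]
```

View pics/t11c.png

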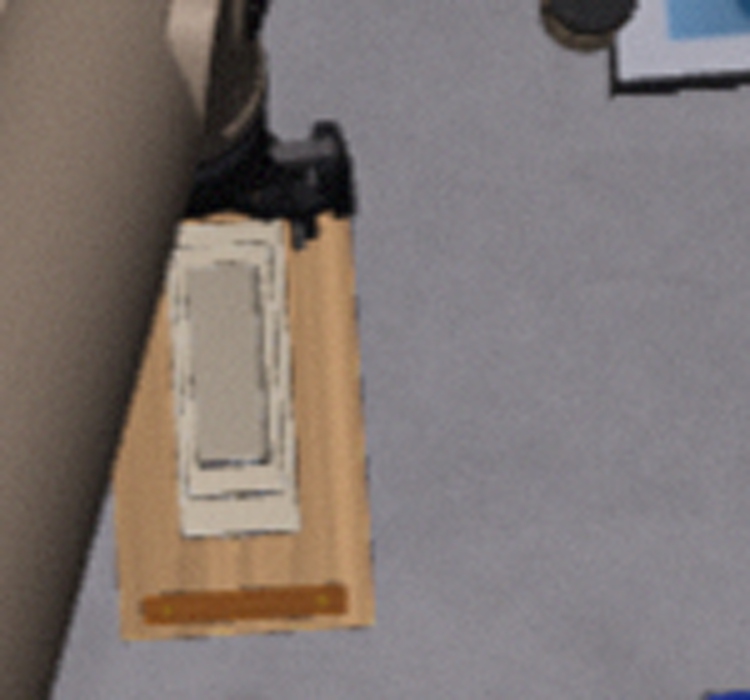

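View pics/s11b.png

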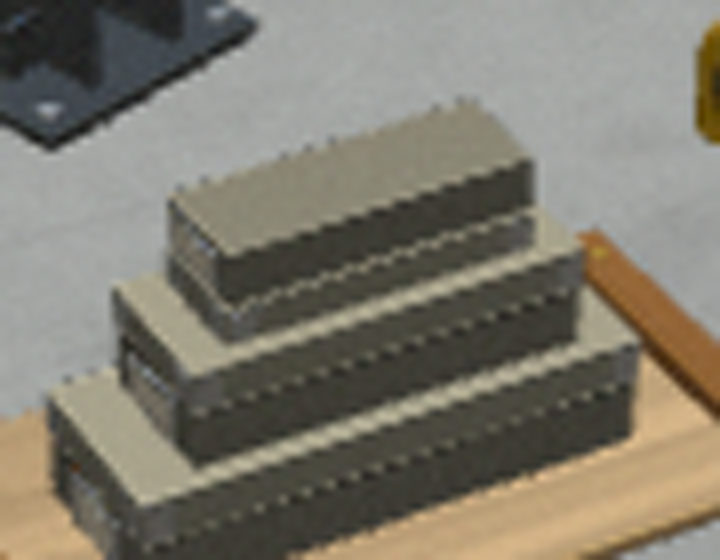

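```bash
python3 - <<'E'
from h import *
o=[("top",.127,ucrop([(186,264),(259,260),(269,460),(197,464)],255,150,5)),("side",.127,ucrop([(470,98),(532,158),(220,255),(170,190)],280,190,8))]
for ob in(o,o[:1]):
  x,r=fit(.11,.04,ob,[.55,.03,0]);print("small",x.round(4),np.degrees(x[2]).round(2),r.round(2).tolist())
m=[("top",.093,ucrop([(176,246),(271,240),(286,490),(190,496)],255,150,5))]
x,r=fit(.14,.054,m,[.55,.03,0]);print("mid",x.round(4),np.degrees(x[2]).round(2),r.round(2).tolist())
x,r=fit(.18,.068,[("top",.055,ucrop([(166,225),(281,220),(299,532),(183,535)],255,150,5))],[.55,.03,0]);print("large",x.round(4),np.degrees(x[2]).round(2))
print(bot.get_obs()["t"])
E
```

```text
small [0.5582 0.0352 0.0435] 2.49 [[-0.41, 0.34], [-0.4, 0.32], [-0.25, 0.41], [-0.55, 0.43], [0.95, -0.07], [1.39, 0.33], [0.85, 0.59], [-0.49, 0.29]]
small [0.5593 0.0341 0.0433] 2.48 [[-0.0, -0.04], [0.0, -0.05], [0.15, 0.03], [-0.15, 0.05]]
mid [0.5595 0.0342 0.0489] 2.8 [[-0.09, 0.13], [0.1, 0.16], [0.07, -0.14], [-0.07, -0.15]]
large [0.5577 0.0352 0.0438] 2.51
36.0
```

All three cases are aligned within about 2 mm and 0.5°, and the gripper is well clear. Handing in.

```bash
python3 - <<'E'
from h import *
bot.hand_in(); log()
E
```

```text
the job is handed in; nothing more can be done
the job is handed in; nothing more can be done
```

The three cases are stacked on the board and the job is handed in at about 36 s; no verdict was reported.

**What I did:**
- **Large and middle cases:** I picked each from above, lowered it until the wrist force showed its weight was taken up, then let go.
- **Small case:** I gripped it in the stand with the tool tilted 41° and lifted it straight out. Turning it half round about the tool axis brought it onto its broad side, and I set it down gently.

**Last camera checks:**

| Case | Centre x, y (m) | Heading |
|---|---|---|
| Large | 0.558, 0.035 | 2.5° |
| Middle | 0.5595, 0.034 | 2.8° |
| Small | 0.559, 0.034 | 2.5° |
| Board, for reference | 0.555, 0.036 | 2.6° |

- **Alignment:** These figures come from the top view. They put each case within about 3 mm and 0.5° of the one below or the board, inside all the limits. Adding the side view for the small case shifted it by about 1 mm, with image errors of up to 1.4 pixels; that is within the calibration error.
- **Contact forces:** The outside force read at the end of each move call stayed under about 8 N.
- **Clearance:** The gripper ended open, about 0.13 m above the stack.
- **Bystanders:** The jar, eraser and tape measure were never approached. I did not measure their final positions.

No check failed. Joint 6 came close to its limit (1.91 of 1.92 rad) near the final placing but never read past it.

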